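# Hook out the stock box, sort the bench into it, slide it home

### The arm

A 6-joint arm with a two-finger parallel gripper is mounted at the origin on the work surface. World frame = base frame: x ahead of the robot, y to its left, z up, the work surface at z = 0. Lengths are in m, angles in rad, forces in N, time in s.
With the tool pointing down it reaches from about 0.375 to 0.9 m from the base axis. Payload 3.1 kg.
Tool frame: the origin (TCP) lies at the very end of the fingers, on their centre line; the grasp point (between the pads) lies 19 mm behind it (manip.grasp_offset is the distance from the TCP to the grasp point, in m); x points along the fingers, z is the direction in which the jaws open and shut, and the axes are right-handed (so a half turn about x gives the same grasp; the last joint's range is limited). The gripper opens to 85 mm and grips with 20 to 120 N. Pads are 22 mm wide; open, the fingers measure 114 mm over their backs; the gripper's body (76 mm by 85 mm) begins 54 mm behind the grasp point. The pads swing forward as they close: fully open they stand 13 mm farther back than shut.
Start: joints at [-1.329, 0.527, 1.433, -0, 1.181, -0.178], TCP at [0.255, -0.571, 0.231] pointing down, gripper open.
Joint ranges: [-3.08, 3.08], [-0.75, 2.2], [0.22, 2.44], [-1.43, 4.57], [0, 2.65], [-2.85, 2.85]. Speed limits (rad/s): [2.79, 2.79, 3.14, 3.14, 3.14, 3.14].

### API

Orientations are given as a unit quaternion [x, y, z, w].
In Python, from station import manip gives the robot as it stands.
- The arm moves only by the tool send_rows, never from a script. Its argument "steps" is a list that holds one entry, the list of rows, each a list of 5 numbers: the closure, from 0 (fully open) to 1 (shut), then the shift along the world's x, y, z in m, then the turn about the world's z in rad. A call has 1 to 8 rows; each row is the pose to reach, as a shift and turn from the pose commanded when the call began; what a row does not reach only later rows make up. A row lasts 1/8 s, in which the tool goes at most 62.5 mm and 10.7 degrees, less where a joint would pass 70% of its speed; a pose out of reach is approached as far as the arm can. A call with a gripper value outside its range is refused whole. The fingers move at their own pace and stop on an object; "grip_force" is the grip in N (left out, the last holds). Time passes only in rows, so rows that repeat a pose let the fingers close. It gives the time, the measured TCP pose, the force and the opening at its end, in the units of the state.
- manip.sense(): the state, without advancing time (a new reading comes with each control period).
- manip.snapshot(name): name is "side" or "top" or "wrist"; returns the picture (400x640x3 uint8, red, green, blue); there is no depth.
- manip.camera_params(name): a dict with "fx", "fy", "cx", "cy" (pixels), "T" (4x4, takes a point from camera to world coordinates); the wrist camera has in their place "tool_from_camera" (4x4, takes a point from camera to tool coordinates, whose origin is the TCP and whose axes are the tool frame's). Camera axes: x right, y down, z forward; pixel columns grow to the right and rows downward; lengths in m; the calibration is good to about 2 mm. A picture is of the moment at which its call begins: read the wrist's pose just before it. camera_params takes no time and is no camera call.
- manip.sign_off(): hands the job in, once; it reports no verdict.
The state is a dict: "t": time; "q": joint angles; "qd": joint speeds; "tau": joint torques, N m; "tcp_pos": TCP position; "tool_rot": TCP orientation; "force": force on the tool from outside, world axes, zero at the start; "ft_torque": the same for the moment, N m; "finger_gap": opening from 0.0 (shut) to 1.0 (fully open).
Only numpy, scipy, OpenCV 4.12 (cv2) and the standard library are available. Lean on these libraries where they do the work, as an engineer would, in place of code of your own. Each camera call takes 0.05 s, during which the arm holds its last target.

### The job

Take the pull hook from its rubber mat, hook its claw over the front lip of the grey stock box deep in the middle bay of the blue rack, drag the box out until about half of it stands clear of the rack, and lay the hook back on the mat. Then put every loose tool handle and square blank from the bench into the drawn-out box, handles in the compartment that already holds a handle and blanks in the one that already holds a blank. When all are in, slide the box back into its bay until its lip is just inside the rack's front edge; leave the other tools where they are.

Things in the scene. Friction and masses are not known exactly. Their poses are not given: they have to be found in the camera images.
- rack: blue steel bench rack, fixed, 320 deep, 600 wide. Origin: on the bench, middle of its front edge; x points into the rack, y to its left. Middle bay open in front, 336 wide between sheet sides (y = +-168); its floor is the bench top; a wire deck roofs it, rails 183 to 205 above the bench. Side bays and the deck above them hold fixed stock, up to 245 high. 50 high back stop.
- box: grey plastic stock box in the middle bay, 200 long, 290 wide, 80 high, walls and floor 5 thick, 0.4 to 0.75 kg, slides on the bench. Origin: on its underside, below the middle of its lip's front edge; x points into the rack, y left. A lip 12 deep, 6 thick tops the front wall, flush with the rim: front wall x = 12 to 17, back wall 207 to 212. Low divider along x at y = 0, top 33 high.
- mat: black rubber tool mat, fixed on the bench to the right, 340 (x) x 200 (y) x 3 thick, origin at the centre of its underside; holds the pull hook (its +y half) and a gouge (its -y half).
- hook_grip (a point): pull hook, 265 long, 0.22 kg, lying flat on the mat. Point: centre of its dark wooden octagonal handle (110 long, 26 across, axis 13 above the hook's underside). x runs from handle to claw, z up. A steel shank 12 wide, 6 thick rises from the handle and runs level from 115 to 205 ahead of this point, its underside 37 above the hook's underside. The hook balances about 23 ahead of this point.
- hook_claw (a point): middle of the bottom edge of the hook's claw: a plate 40 wide (y), 5 thick, hanging from the shank's end down to the level of the hook's underside; 207 ahead of the handle's centre (its near face 205).
- handle_kept_c (a point): a tool handle (same make: octagonal, 28 across, 100 long) that already lies lengthwise along the outer side wall of one compartment of the box and shows where handles belong; left or right differs from start to start.
- blank_kept_c (a point): a square blank (75 x 36 x 36) that already lies lengthwise along the outer side wall of the other compartment and shows where blanks belong.
- handle1_c (a point): loose turned tool handle of plain wood lying on the bench: octagonal bar 28 across flats with a thin brass ferrule (21 diameter) on its +x end, 100 long, 60 g; the point is on its axis at mid-length, 14 above its underside; x runs along it. May be absent (None)
- blank1_c (a point): loose square carving blank of pale wood lying on the bench: 75 x 36 x 36, 55 g; the point is its centre, 18 above its underside; x runs along its length. May be absent (None)
- handle2_c (a point): loose turned tool handle of plain wood lying on the bench: octagonal bar 28 across flats with a thin brass ferrule (21 diameter) on its +x end, 100 long, 60 g; the point is on its axis at mid-length, 14 above its underside; x runs along it. May be absent (None)
- blank2_c (a point): loose square carving blank of pale wood lying on the bench: 75 x 36 x 36, 55 g; the point is its centre, 18 above its underside; x runs along its length. May be absent (None)
- handle3_c (a point): loose turned tool handle of plain wood lying on the bench: octagonal bar 28 across flats with a thin brass ferrule (21 diameter) on its +x end, 100 long, 60 g; the point is on its axis at mid-length, 14 above its underside; x runs along it. May be absent (None)
- blank3_c (a point): loose square carving blank of pale wood lying on the bench: 75 x 36 x 36, 55 g; the point is its centre, 18 above its underside; x runs along its length. May be absent (None)
- gouge1: carving gouge on the mat's -y half, 250 long, 26 thick, origin on the underside near its middle; leave alone.
- gouge2: carving gouge on the bench at the far left, 250 long, 26 thick; leave alone.
- mallet: round wooden carver's mallet standing on its head at the left beside the rack, 92 diameter, 235 high; origin under its centre; leave alone.
- stone: grey sharpening stone, 160 x 55 x 26, lying at the far left; origin under its centre; leave alone.
- glue: white glue bottle, 56 diameter, 160 high, at the right; origin under its centre; leave alone.
- brush: bench brush lying at the far right, 240 long; leave alone.
Things that resemble listed ones, but are neither listed nor needed, are in the scene too. Leave any purple or turquoise look-alike of the part that bears blank3_c alone.

How it is judged:
By the outcome, as a careful person would: the job done as asked, in the order asked, and still so for the second after the job is handed in, with the robot touching nothing.
Of handle1, blank1, handle2, blank2, handle3, blank3 only 4 to 6 are there at a start; the rules pass over those that are not, and their reading is None.
At some moment in a run one of handle1, blank1, handle2, blank2, handle3, blank3 may be knocked a few centimetres aside while the robot is not near it.
It also fails if it takes over 210 s, if anything falls off the work surface, if the arm or the gripper's body presses on something with over 40 N, if the wrist force passes 120 N, or if a joint passes its speed limit or range.

## Working session

There is one attempt and no reset: what is moved stays moved. The work goes in short steps, Python scripts to look and compute and a tool call to move; the robot and the scene stay as the last step left them, time stands still between calls to the robot, and variables do not carry over. Pictures are saved under pics/ and viewed, and the job is handed in when it is done.

Besides the shell and the picture viewer there is one more tool, called after ">>>" as name([rows], argument=value, ...), one row to a line, values as JSON. send_rows: Moves the arm, as the interface text tells. Its arguments: {"type":"object","properties":{"steps":{"type":"array","items":{"type":"array","items":{"type":"array","items":{"type":"number"}}}},"grip_force":{"type":"number"}},"required":["steps"]}

```bash
ls -la; mkdir -p pics; python3 - <<'E'
from station import manip
import cv2, numpy as np
print(manip.sense()); print(manip.grasp_offset)
for n in ["side","top","wrist"]:
    print(n, manip.camera_params(n))
for n in ["side","top","wrist"]:
    im=manip.snapshot(n); cv2.imwrite(f"pics/{n}0.png",im[:,:,::-1])
E
```

```text
total 12
drwxr-xr-x  3 agent agent 4096 Dec  7 01:47 .
drwxr-xr-x 23 root  root  4096 Dec  7 01:47 ..
drwxr-xr-x  2 agent agent 4096 Dec  7 01:47 pics
{'t': 0.0, 'q': array([-1.32947423e+00,  5.28488867e-01,  1.43388851e+00,  1.32219718e-05,
        1.18138284e+00, -1.78468290e-01]), 'qd': array([ 6.92824919e-05,  5.34562145e-04,  1.45130097e-03,  1.47629549e-03,
        2.19893884e-04, -1.22900028e-03]), 'tau': array([ 2.03379153e-03, -4.42340684e+01, -1.78022110e+01, -5.57671558e-05,
        8.57728795e-03,  6.79387682e-06]), 'tcp_pos': array([ 0.25460806, -0.57001775,  0.23032405]), 'tool_rot': array([ 0.38537669,  0.59375945, -0.3843212 ,  0.59264807]), 'force': array([ 0.09070625, -0.5635527 , -0.08964588]), 'ft_torque': array([-0.00302026, -0.06602607, -0.03289916]), 'finger_gap': 1.0036730974877437}
0.0187
side {'fx': 454.83702309279477, 'fy': 454.83702309279477, 'cx': 316.07834049138864, 'cy': 196.02947183511887, 'T': array([[ 0.98352676, -0.11999748,  0.13518769,  0.30239144],
       [-0.18031088, -0.59843649,  0.78061626, -1.20152855],
       [-0.01277074, -0.7921328 , -0.6
[... 216 characters left out ...]
2, -0.99693227,  0.07375739,  0.40110681],
       [-0.99958986,  0.02526139, -0.01349003, -0.01562712],
       [ 0.01158543, -0.07408044, -0.99718497,  1.50648024],
       [ 0.        ,  0.        ,  0.        ,  1.        ]])}
wrist {'fx': 360.33103113582155, 'fy': 360.33103113582155, 'cx': 320.62286728432775, 'cy': 201.95592172345147, 'tool_from_camera': array([[ 5.44384454e-04, -3.09627622e-01,  9.50857739e-01,
        -1.42207840e-01],
       [-1.19422175e-03, -9.50857403e-01, -3.09626829e-01,
         7.99892709e-02],
       [ 9.99999139e-01, -9.66978956e-04, -8.87396027e-04,
        -3.30576680e-04],
       [ 0.00000000e+00,  0.00000000e+00,  0.00000000e+00,
         1.00000000e+00]])}
```

View pics/top0.png

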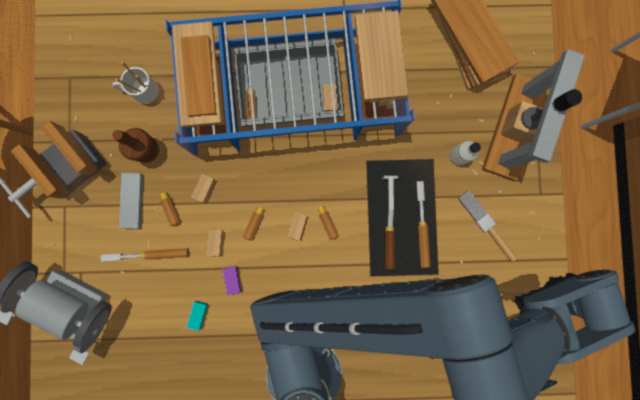

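View pics/side0.png

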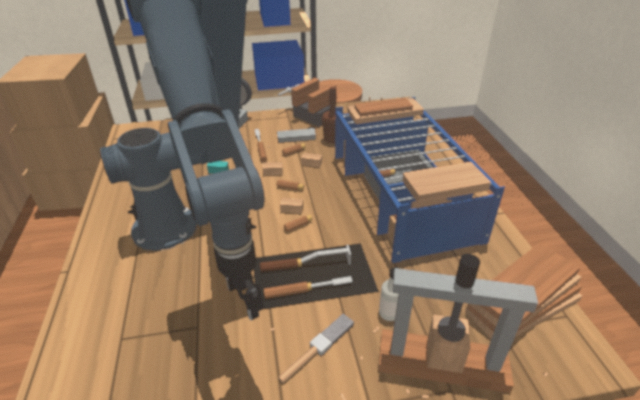

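View pics/wrist0.png

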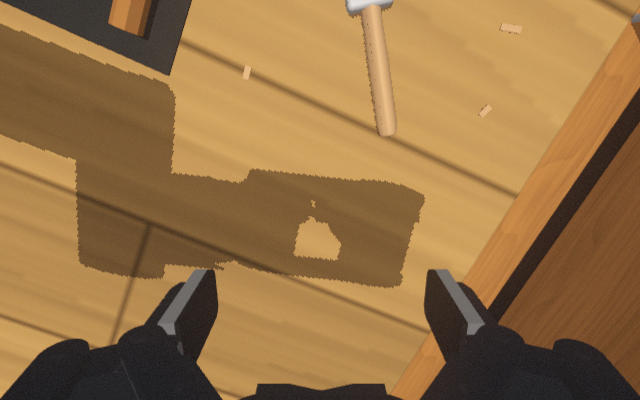

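```bash
cat > h.py <<'E'
import numpy as np, cv2
from station import manip
from scipy.spatial.transform import Rotation as R
def camT(n,s=None):
    c=manip.camera_params(n)
    if n!="wrist": return c,np.array(c["T"])
    s=s or manip.sense()
    T=np.eye(4);T[:3,:3]=R.from_quat(s["tool_rot"]).as_matrix();T[:3,3]=s["tcp_pos"]
    return c,T@np.array(c["tool_from_camera"])
def p2w(n,u,v,z,s=None):
    c,T=camT(n,s); d=T[:3,:3]@np.array([(u-c["cx"])/c["fx"],(v-c["cy"])/c["fy"],1]); o=T[:3,3]
    return (o+d*(z-o[2])/d[2]).round(4)
def w2p(n,P,s=None):
    c,T=camT(n,s); P=np.atleast_2d(P); q=(P-T[:3,3])@T[:3,:3]
    return np.c_[q[:,0]/q[:,2]*c["fx"]+c["cx"],q[:,1]/q[:,2]*c["fy"]+c["cy"]].round(1)
def crop(src,out,u0,v0,u1,v1,k):
    im=cv2.imread(src) if isinstance(src,str) else src
    cv2.imwrite(out,cv2.resize(im[v0:v1,u0:u1],None,fx=k,fy=k,interpolation=cv2.INTER_CUBIC))
def st():
    s=manip.sense(); r=R.from_quat(s["tool_rot"]).as_matrix()
    z=r[:,2]; print("t",round(s["t"],2),"tcp",s["tcp_pos"].round(4),"x",r[:,0].round(3),"jawdir deg",round(np.degrees(np.arctan2(z[1],z[0])),1),"F",s["force"].round(1),"gap",round(s["finger_gap"],3),"q",s["q"].round(2)); return s
E
python3 - <<'E'
from h import *
st()
crop("pics/top0.png","pics/c1.png",360,150,440,280,4.4)
crop("pics/top0.png","pics/c2.png",150,160,350,330,4)
crop("pics/top0.png","pics/c3.png",160,0,420,150,3)
E
```

```text
t 0.15 tcp [ 0.2546 -0.5702  0.2305] x [-0.     0.002 -1.   ] jawdir deg -65.9 F [ 0.8 -0.8  0.2] gap 1.001 q [-1.33  0.53  1.43  0.    1.18 -0.18]
```

View pics/c1.png

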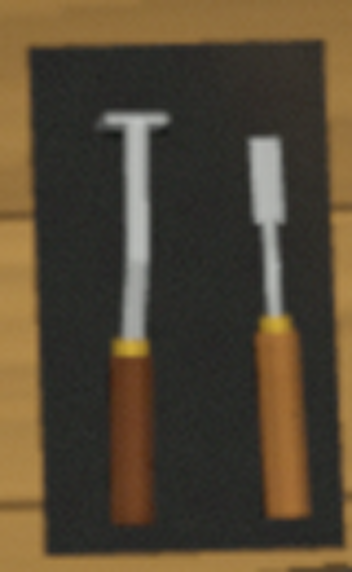

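View pics/c2.png

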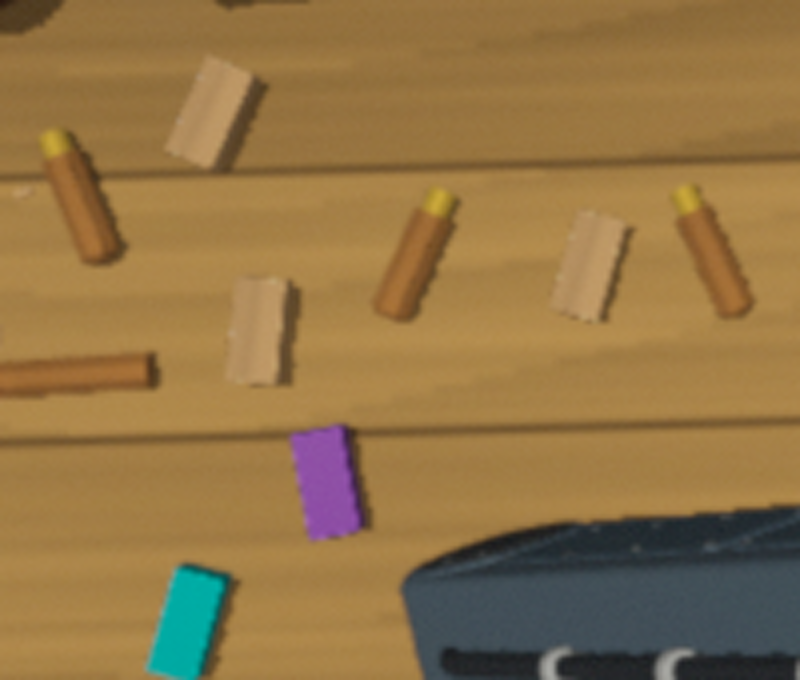

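View pics/c3.png

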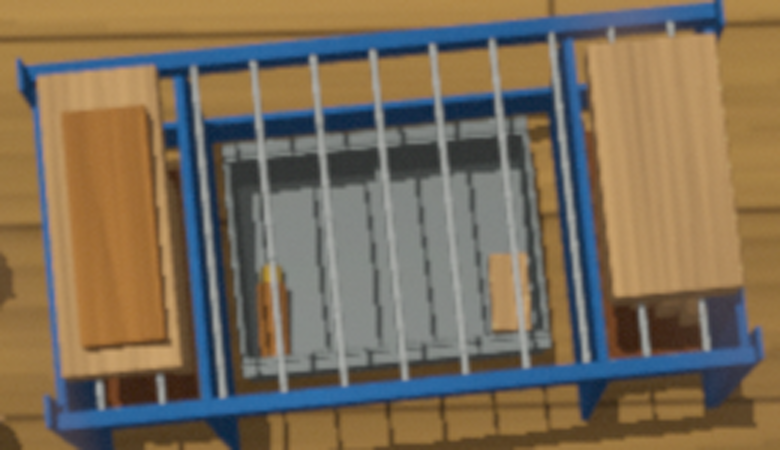

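```bash
python3 - <<'E'
from h import *
def c1(u,v,z): return p2w("top",360+u/4.4,150+v/4.4,z)
def c2(u,v,z): return p2w("top",150+u/4,160+v/4,z)
def c3(u,v,z): return p2w("top",160+u/3,v/3,z)
print("hook handle ends",c1(133,521,.027),c1(131,357,.027),"claw ends top",c1(103,122,.046),c1(167,119,.046), "shank near bend",c1(136,262,.046))
print("mat corners",[c1(u,v,.003)[:2] for u,v in [(30,48),(323,42),(342,545),(48,552)]])
for n,(a,b) in dict(hA=((56,140),(104,258)),hB=((440,200),(394,312)),hC=((686,196),(739,310))).items():
    A=c2(*a,.022);B=c2(*b,.022);d=(A-B); print(n,A,B,"mid",(A+B)/2,"len",np.linalg.norm(d),"ang",np.degrees(np.arctan2(d[1],d[0])))
for n,q in dict(bA=[(207,57),(260,77),(215,168),(167,150)],bB=[(238,278),(290,278),(277,384),(228,380)],bC=[(585,212),(628,228),(602,320),(555,304)]).items():
    P=np.array([c2(u,v,.036) for u,v in q]); d=(P[0]+P[1]-P[2]-P[3])/2
    print(n,P.mean(0),"len",np.linalg.norm(d),"w",np.linalg.norm(P[0]-P[1]),np.linalg.norm(P[2]-P[3]),"ang",np.degrees(np.arctan2(d[1],d[0])))
print("box front lip",c3(245,377,.08),c3(549,348,.08),"back",c3(222,150,.08),c3(525,118,.08))
print("rack top front",c3(50,400,.205),c3(758,333,.205), c3(50,430,.205),c3(758,363,.205),"back",c3(20,65,.205),c3(720,5,.205))
print("sidefoot",c3(236,447,0),c3(590,417,0))
E
```

```text
hook handle ends [ 0.2978 -0.2569  0.027 ] [ 0.4041 -0.2596  0.027 ] claw ends top [ 0.5568 -0.2439  0.046 ] [ 0.5577 -0.2857  0.046 ] shank near bend [ 0.4652 -0.262   0.046 ]
mat corners [array([ 0.6124, -0.2035]), array([ 0.6116, -0.4006]), array([ 0.2766, -0.3985]), array([ 0.2773, -0.2039])]
hA [0.5251 0.388  0.022 ] [0.4392 0.354  0.022 ] mid [0.48215 0.371   0.022  ] len 0.09238403541738155 ang 21.59410907809827
hB [0.4747 0.1122 0.022 ] [0.395  0.1467 0.022 ] mid [0.43485 0.12945 0.022  ] len 0.08684664645223786 ang -23.40649687484451
hC [ 0.473  -0.0652  0.022 ] [ 0.39   -0.1011  0.022 ] mid [ 0.4315  -0.08315  0.022  ] len 0.09043124460052507 ang 23.389936241779278
bA [0.540525 0.272625 0.036   ] len 0.07235139943359761 w 0.04081666326391712 0.03674914965002595 ang -25.413977108854827
bB [0.38495  0.241675 0.036   ] len 0.07395581451109842 w 0.03691097397793777 0.03479727000786127 ang -7.0289228884538195
bC [0.424125 0.003275 0.036   ] len 0.06843175432502081 w 0.0327566787083184 0.03531147122395213 ang -18.355518495554477
box front lip [0.7098 0.1541 0.08  ] [ 0.7306 -0.1311  0.08  ] back [0.9277 0.1723 0.08  ] [ 0.9525 -0.1151  0.08  ]
rack top front [0.6668 0.3052 0.205 ] [ 0.7106 -0.3008  0.205 ] [0.6411 0.3054 0.205 ] [ 0.6845 -0.2998  0.205 ] back [0.9606 0.329  0.205 ] [ 1.0015 -0.2795  0.205 ]
sidefoot [0.6575 0.1736 0.    ] [ 0.679 -0.176  0.   ]
```

>>> send_rows([
  [[0,0.02,0.05,-0.02,-0.08],[0,0.04,0.11,-0.04,-0.18],[0,0.06,0.17,-0.06,-0.28],[0,0.08,0.23,-0.08,-0.38],[0,0.1,0.28,-0.095,-0.454],[0,0.116,0.311,-0.11,-0.454],[0,0.116,0.311,-0.11,-0.454],[0,0.116,0.311,-0.11,-0.454]],
], grip_force=60)

```text
t: 1.15
tcp_pos: [0.3713, -0.2606, 0.1215]
tool_rot: [-0.508, -0.491, 0.508, -0.492]
force: [-0.3, -0.3, -0.3]
finger_gap: 1.001
```

```bash
python3 - <<'E'
from h import *
s=st()
im=manip.snapshot("wrist"); cv2.imwrite("pics/w1.png",im[:,:,::-1])
g=s["tcp_pos"].copy()
print(w2p("wrist",[[.371,-.259,.016],[.351,-.258,.029],[.298,-.257,.029],[.404,-.2596,.029],[.558,-.265,.046]],s))
E
```

```text
t 1.15 tcp [ 0.3713 -0.2606  0.1215] x [ 0.001 -0.001 -1.   ] jawdir deg -91.9 F [-0.3 -0.3 -0.3] gap 1.001 q [-0.86  0.49  1.96 -0.    0.69  0.75]
[[ 319.4  201.2]
 [ 318.9  233.9]
 [ 320.2  299.1]
 [ 318.4  159.7]
 [ 317.8 -148.4]]
```

View pics/w1.png

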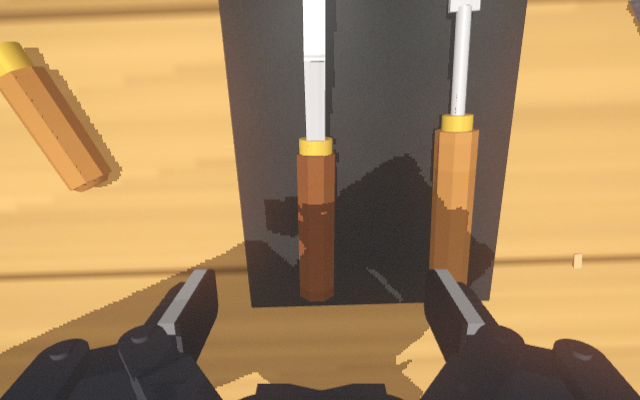

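>>> send_rows([
  [[0,0,0.002,-0.05,0],[0,0,0.002,-0.1,0],[0,0,0.002,-0.115,0],[0,0,0.002,-0.115,0],[0.6,0,0.002,-0.115,0],[1,0,0.002,-0.115,0],[1,0,0.002,-0.115,0],[1,0,0.002,-0.115,0]],
], grip_force=60)

```text
t: 2.2
tcp_pos: [0.3712, -0.258, 0.0074]
tool_rot: [-0.508, -0.491, 0.508, -0.492]
force: [-0.7, 0.5, 8.0]
finger_gap: 0.291
```

```bash
python3 - <<'E'
from h import *
s=st()
E
```

```text
t 2.2 tcp [ 0.3712 -0.258   0.0074] x [ 0.001 -0.001 -1.   ] jawdir deg -91.9 F [-0.7  0.5  8. ] gap 0.291 q [-0.86  0.74  2.02 -0.    0.39  0.75]
```

>>> send_rows([
  [[1,0,0,0.02,0],[1,0,0,0.05,0],[1,0,0,0.08,0],[1,0,0.01,0.095,0.01],[1,0.01,0.04,0.096,0.03],[1,0.025,0.08,0.096,0.05],[1,0.035,0.12,0.096,0.08],[1,0.043,0.16,0.096,0.1]],
])

```text
t: 3.2
tcp_pos: [0.4133, -0.0956, 0.102]
tool_rot: [0.483, 0.517, -0.483, 0.516]
force: [0.8, 0.4, -2.6]
finger_gap: 0.29
```

>>> send_rows([
  [[1,0.004,0.04,0,0.003],[1,0.006,0.07,0,0.003],[1,0.006,0.085,0,0.003],[1,0.006,0.088,0,0.003],[1,0.006,0.088,0,0.003],[1,0.006,0.088,0,0.003]],
])

```text
t: 3.95
tcp_pos: [0.42, -0.0106, 0.1023]
tool_rot: [0.483, 0.516, -0.483, 0.517]
force: [0.5, 0.1, -2.5]
finger_gap: 0.286
```

```bash
python3 - <<'E'
from h import *
s=st()
for n in ["side","top","wrist"]:
    im=manip.snapshot(n); cv2.imwrite(f"pics/{n}2.png",im[:,:,::-1])
crop("pics/top2.png","pics/c4.png",220,0,400,250,3.2) 
crop("pics/side2.png","pics/c5.png",220,80,520,300,2.6) 
E
```

```text
t 3.95 tcp [ 0.42   -0.0106  0.1023] x [ 0. -0. -1.] jawdir deg -86.1 F [ 0.5  0.1 -2.5] gap 0.286 q [-0.29  0.51  2.05 -0.    0.58  1.21]
```

View pics/c4.png

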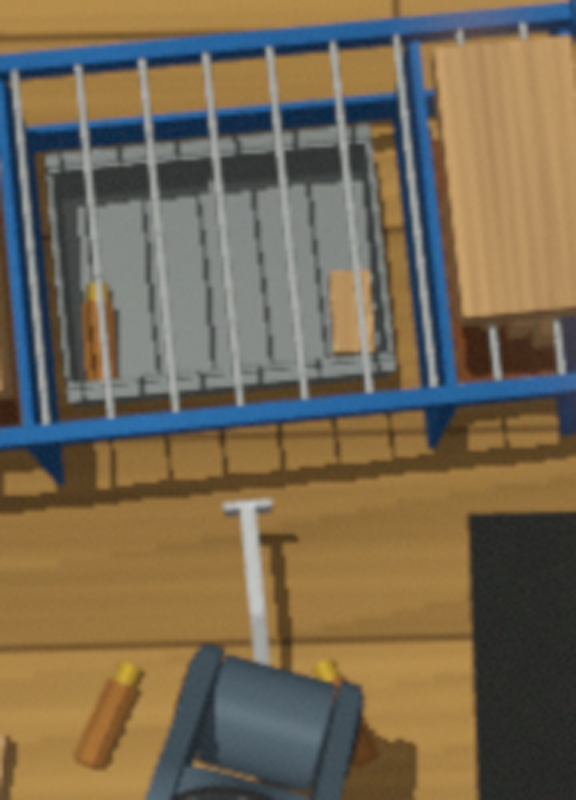

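View pics/c5.png

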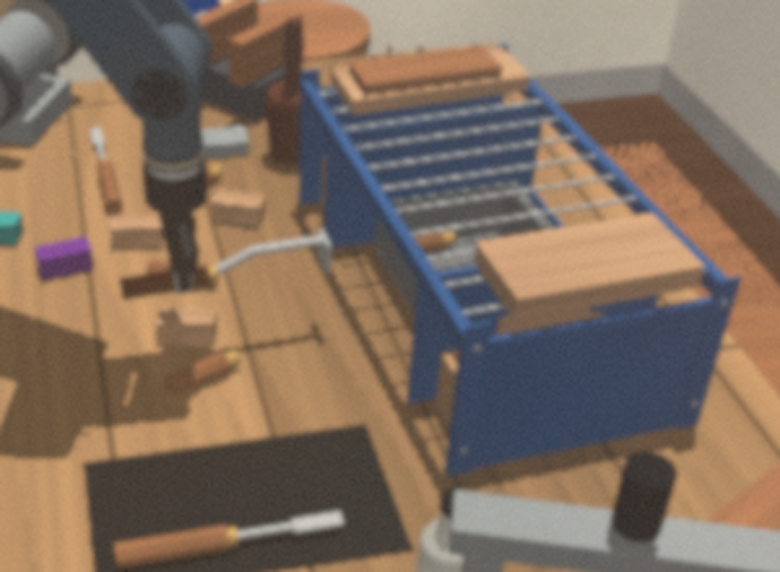

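View pics/wrist2.png

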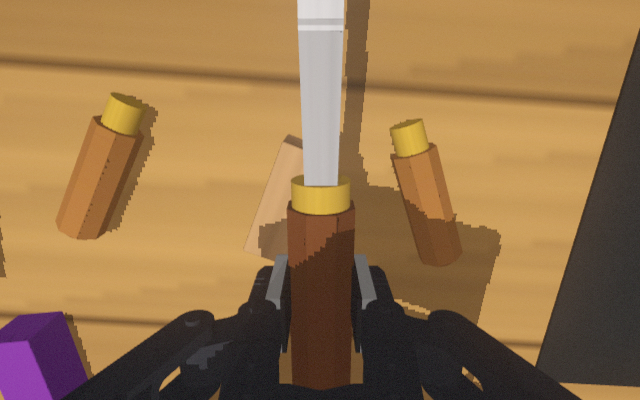

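```bash
python3 - <<'E'
from h import *
f=lambda u,v,z: p2w("top",220+u/3.2,v/3.2,z)
print("claw",f(223,508,.141),f(272,503,.141),f(247,505,.141))
print("box lip",f(68,402,.08),f(396,370,.08),"back",f(46,158,.08),f(370,126,.08))
print("rail sides", f(20,424,.205), f(437,388,.205))
print("pred", w2p("top",[[.6055,.003,.141]]))
E
```

```text
claw [0.6039 0.0201 0.141 ] [ 0.6071 -0.021   0.141 ] [ 0.6059 -0.      0.141 ]
box lip [0.7099 0.1553 0.08  ] [ 0.7316 -0.1332  0.08  ] back [0.9294 0.1712 0.08  ] [ 0.9523 -0.1169  0.08  ]
rail sides [0.666  0.1789 0.205 ] [ 0.6872 -0.1554  0.205 ]
pred [[296.1 158. ]]
```

>>> send_rows([
  [[1,0.03,0.003,0,0],[1,0.07,0.006,0,0],[1,0.11,0.01,0,0],[1,0.14,0.013,0,0],[1,0.152,0.014,0,0],[1,0.152,0.014,-0.02,0],[1,0.152,0.014,-0.04,0],[1,0.152,0.014,-0.046,0]],
])

```text
t: 5.1
tcp_pos: [0.5695, 0.0043, 0.055]
tool_rot: [0.482, 0.518, -0.484, 0.515]
force: [-0.4, 1.0, -2.3]
finger_gap: 0.287
```

```bash
python3 - <<'E'
from h import *
s=st()
for n in ["side","top"]:
    im=manip.snapshot(n); cv2.imwrite(f"pics/{n}3.png",im[:,:,::-1])
crop("pics/top3.png","pics/c6.png",220,0,400,180,4) 
crop("pics/side3.png","pics/c7.png",320,100,500,220,4.4) 
E
```

```text
t 5.1 tcp [0.5695 0.0043 0.055 ] x [-0.005  0.001 -1.   ] jawdir deg -86.1 F [-0.4  1.  -2.3] gap 0.287 q [-0.19  0.71  1.7  -0.    0.73  1.31]
```

View pics/c6.png

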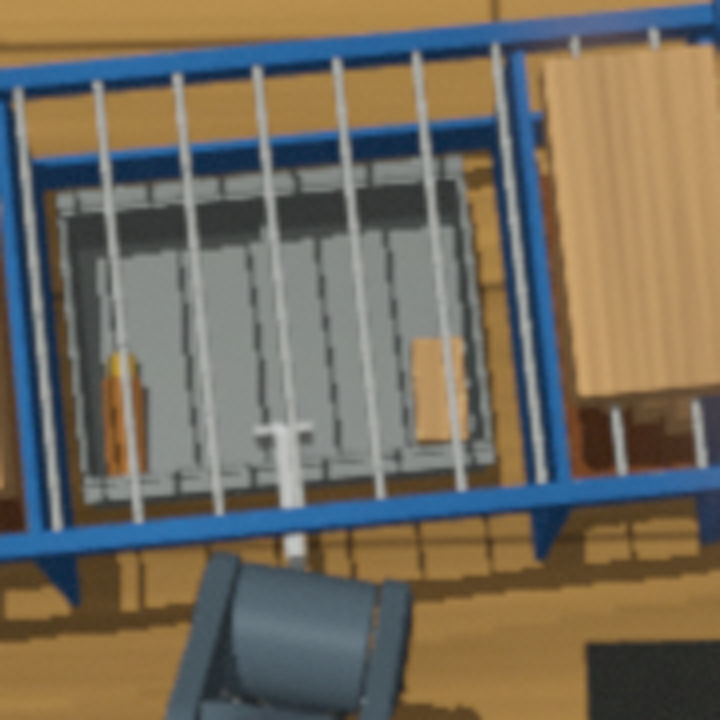

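View pics/c7.png

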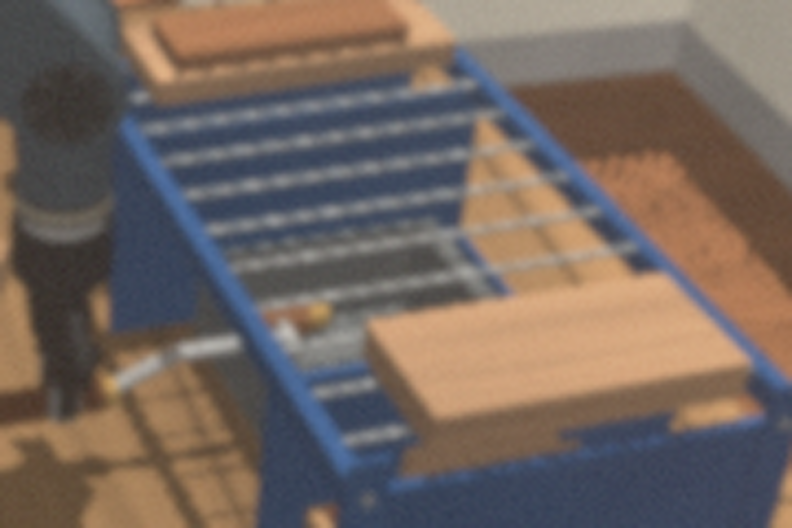

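>>> send_rows([
  [[1,-0.008,-0.0006,0,0],[1,-0.016,-0.001,0,0],[1,-0.028,-0.002,0,0],[1,-0.042,-0.003,0,0],[1,-0.057,-0.004,0,0],[1,-0.072,-0.005,0,0],[1,-0.087,-0.006,0,0],[1,-0.102,-0.0073,0,0]],
])

```text
t: 6.2
tcp_pos: [0.4696, -0.0033, 0.0568]
tool_rot: [0.483, 0.516, -0.482, 0.518]
force: [3.8, 0.2, -2.4]
finger_gap: 0.283
```

>>> send_rows([
  [[1,-0.014,-0.001,0,0],[1,-0.026,-0.0018,0,0],[1,-0.036,-0.0025,0,0],[1,-0.044,-0.003,0,0],[1,-0.048,-0.0035,0,0],[1,-0.048,-0.0035,0,0]],
])

```text
t: 6.95
tcp_pos: [0.4209, -0.0064, 0.0562]
tool_rot: [0.482, 0.517, -0.483, 0.516]
force: [1.2, -0.4, -1.2]
finger_gap: 0.289
```

```bash
python3 - <<'E'
from h import *
s=st()
for n in ["side","top"]:
    im=manip.snapshot(n); cv2.imwrite(f"pics/{n}4.png",im[:,:,::-1])
crop("pics/top4.png","pics/c8.png",220,0,400,180,4) 
crop("pics/side4.png","pics/c9.png",320,100,500,220,4.4) 
E
```

```text
t 6.95 tcp [ 0.4209 -0.0064  0.0562] x [-0.002  0.    -1.   ] jawdir deg -86.1 F [ 1.2 -0.4 -1.2] gap 0.289 q [-0.28  0.61  2.08 -0.    0.45  1.22]
```

View pics/c8.png

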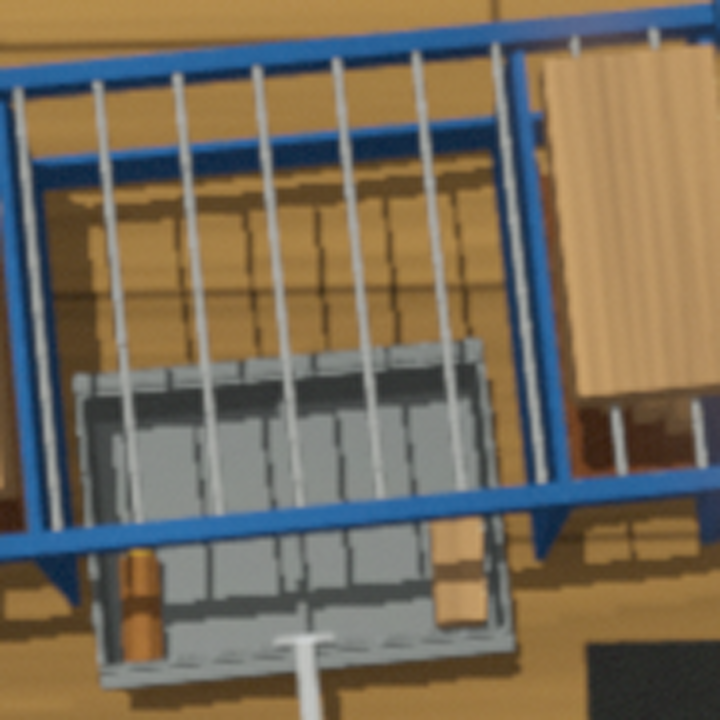

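View pics/side4.png

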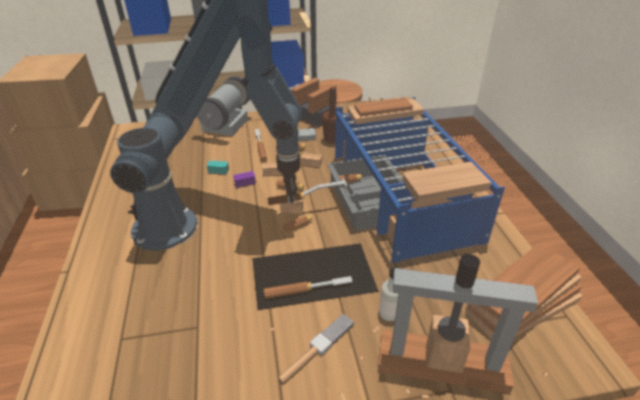

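```bash
python3 - <<'E'
from h import *
f=lambda u,v,z: p2w("top",220+u/4,v/4,z)
L=np.array([f(103,686,.08),f(514,650,.08),f(76,380,.08),f(478,345,.08)]); print(L)
m=(L[0]+L[1])/2; d=L[0]-L[1]; th=np.arctan2(-d[0],d[1]); print("boxmid",m,"yaw",np.degrees(th))
for z,pts in ((.183,[(0,558),(720,493)]),(0,[(75,606),(540,560)])):
    A,B=[f(*p,z) for p in pts]; d=A-B; print("rack",A,B,"yaw",np.degrees(np.arctan2(-d[0],d[1])), "x at y=0", B[0]+d[0]*(0-B[1])/d[1])
E
```

```text
[[ 0.5802  0.1449  0.08  ]
 [ 0.5984 -0.1424  0.08  ]
 [ 0.7975  0.1602  0.08  ]
 [ 0.8161 -0.1238  0.08  ]]
boxmid [0.5893  0.00125 0.08   ] yaw 3.6247533320739205
rack [0.6525 0.1986 0.183 ] [ 0.6841 -0.2712  0.183 ] yaw 3.84807057436829 x at y=0 0.6658583652618135
rack [0.6501 0.1735 0.    ] [ 0.6761 -0.1709  0.    ] yaw 4.317275984326527 x at y=0 0.6631981416957027
```

>>> send_rows([
  [[1,-0.008,-0.0006,0,0],[1,-0.016,-0.0012,0,0],[1,-0.024,-0.0017,0,0],[1,-0.028,-0.002,0,0],[1,-0.028,-0.002,0,0],[1,-0.028,-0.002,0,0]],
])

```text
t: 7.8
tcp_pos: [0.3927, -0.0082, 0.0562]
tool_rot: [0.482, 0.518, -0.483, 0.516]
force: [0.1, 0.1, -1.7]
finger_gap: 0.29
```

```bash
python3 - <<'E'
from h import *
s=st()
for n in ["top"]:
    im=manip.snapshot(n); cv2.imwrite(f"pics/{n}5.png",im[:,:,::-1])
crop("pics/top5.png","pics/c10.png",220,20,400,200,4) 
E
```

```text
t 7.8 tcp [ 0.3927 -0.0082  0.0562] x [-0.002  0.001 -1.   ] jawdir deg -86.0 F [ 0.1  0.1 -1.7] gap 0.29 q [-0.31  0.6   2.15 -0.    0.39  1.19]
```

View pics/c10.png

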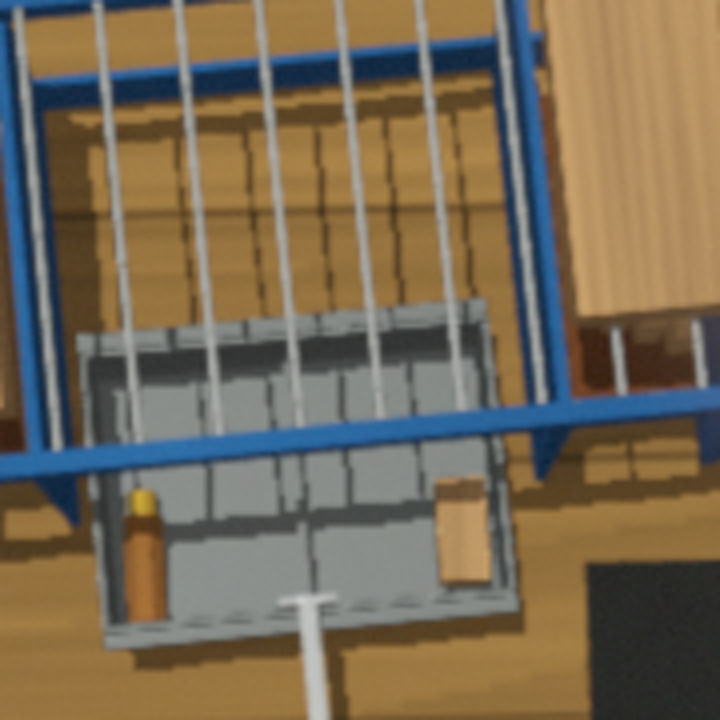

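>>> send_rows([
  [[1,0.008,0.0006,0,0],[1,0.008,0.0006,0.015,0],[1,0.008,0.0006,0.035,0],[1,0.008,0.0006,0.05,0],[1,0.005,-0.01,0.05,0],[1,0,-0.05,0.05,-0.03],[1,-0.01,-0.1,0.05,-0.06],[1,-0.015,-0.15,0.05,-0.09]],
])

```text
t: 8.85
tcp_pos: [0.3777, -0.16, 0.1056]
tool_rot: [-0.505, -0.495, 0.506, -0.494]
force: [1.1, -1.0, -2.4]
finger_gap: 0.291
```

>>> send_rows([
  [[1,-0.006,-0.04,0,-0.013],[1,-0.0065,-0.08,0,-0.013],[1,-0.0065,-0.1,0,-0.013],[1,-0.0065,-0.1,-0.03,-0.013],[1,-0.0065,-0.1,-0.06,-0.013],[1,-0.0065,-0.1,-0.08,-0.013],[1,-0.0065,-0.1,-0.09,-0.013],[1,-0.0065,-0.1,-0.09,-0.013]],
])

```text
t: 9.85
tcp_pos: [0.3719, -0.2578, 0.0157]
tool_rot: [0.508, 0.492, -0.508, 0.491]
force: [-0.3, -0.7, -1.2]
finger_gap: 0.289
```

```bash
python3 - <<'E'
from h import *
s=st()
E
```

```text
t 9.85 tcp [ 0.3719 -0.2578  0.0157] x [-0.001  0.002 -1.   ] jawdir deg -91.9 F [-0.3 -0.7 -1.2] gap 0.289 q [-0.85  0.72  2.01  0.    0.41  0.75]
```

>>> send_rows([
  [[1,0,0,-0.004,0],[1,0,0,-0.008,0],[1,0,0,-0.008,0],[0.5,0,0,-0.008,0],[0,0,0,-0.008,0],[0,0,0,-0.008,0],[0,0,0,0.03,0],[0,0,0,0.08,0]],
])

```text
t: 10.85
tcp_pos: [0.3716, -0.2579, 0.0964]
tool_rot: [0.509, 0.493, -0.508, 0.49]
force: [0.1, -1.3, 0.2]
finger_gap: 0.999
```

>>> send_rows([
  [[0,0,0.03,0.04,0],[0,0,0.06,0.05,0],[0,-0.02,0.12,0.05,0],[0,-0.02,0.12,0.05,0]],
])

```text
t: 11.35
tcp_pos: [0.3483, -0.1334, 0.1463]
tool_rot: [-0.507, -0.495, 0.508, -0.49]
force: [-0.6, -0.0, 0.4]
finger_gap: 0.995
```

```bash
python3 - <<'E'
from h import *
s=st()
im=manip.snapshot("top"); cv2.imwrite("pics/top6.png",im[:,:,::-1])
im=manip.snapshot("wrist"); cv2.imwrite("pics/w6.png",im[:,:,::-1])
crop("pics/top6.png","pics/c11.png",150,110,450,300,2.66) 
E
```

```text
t 11.35 tcp [ 0.3483 -0.1334  0.1463] x [-0.005  0.005 -1.   ] jawdir deg -91.8 F [-0.6 -0.   0.4] gap 0.995 q [-0.67  0.37  2.12  0.    0.66  0.93]
```

View pics/c11.png

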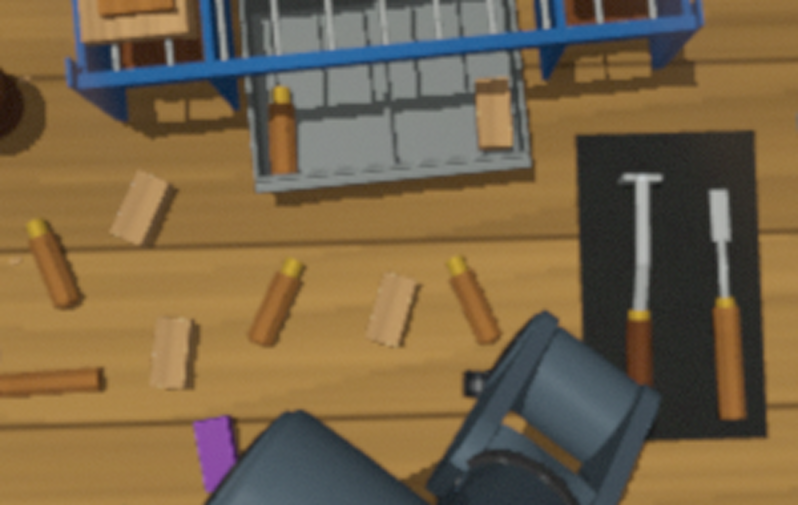

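View pics/w6.png

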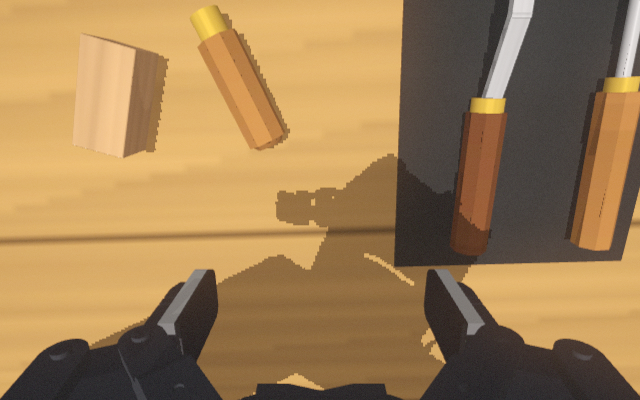

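```bash
python3 - <<'E'
from h import *
s=manip.sense()
A=p2w("wrist",207,20,.02,s);B=p2w("wrist",265,138,.014,s); d=A-B
print("hC",A,B,(A+B)/2,np.linalg.norm(d[:2]),np.degrees(np.arctan2(d[1],d[0])))
f=lambda u,v,z: p2w("top",220+u/4,20+v/4,z)
L=[f(106,646,.08),f(520,608,.08)];m=(L[0]+L[1])/2;d=L[0]-L[1]; th=np.arctan2(-d[0],d[1])
print("box",L,m,np.degrees(th))
xh=np.array([np.cos(th),np.sin(th),0]);yh=np.array([-xh[1],xh[0],0])
def b(p): q=np.array(p)-m; return (q@xh).round(4),(q@yh).round(4)
print("kept handle",b(f(145,500,.019)),b(f(147,615,.030)),"kept blank",[b(f(*p,.041)) for p in [(436,480),(487,480),(490,584),(440,580)]])
print("divider",b(f(310,580,.033)),b(f(303,510,.033)))
E
```

```text
hC [ 0.4761 -0.065   0.02  ] [ 0.3951 -0.0967  0.014 ] [ 0.4356  -0.08085  0.017  ] 0.08698212460040282 21.373289298132065
box [array([0.5521, 0.1433, 0.08  ]), array([ 0.5715, -0.1458,  0.08  ])] [ 0.5618  -0.00125  0.08   ] 3.8390666784949374
kept handle (np.float64(0.1109), np.float64(0.1139)) (np.float64(0.0253), np.float64(0.1187)) kept blank [(np.float64(0.1023), np.float64(-0.0975)), (np.float64(0.099), np.float64(-0.1342)), (np.float64(0.0237), np.float64(-0.1289)), (np.float64(0.0298), np.float64(-0.0935))]
divider (np.float64(0.0394), np.float64(-0.0006)) (np.float64(0.0907), np.float64(-0.0002))
```

>>> send_rows([
  [[0,0.03,0.02,-0.02,0.15],[0,0.065,0.043,-0.05,0.3],[0,0.065,0.043,-0.09,0.422],[0,0.065,0.043,-0.12,0.422],[0,0.065,0.043,-0.139,0.422],[0,0.065,0.043,-0.139,0.422],[1,0.065,0.043,-0.139,0.422],[1,0.065,0.043,-0.139,0.422]],
], grip_force=40)

```text
t: 12.45
tcp_pos: [0.418, -0.0961, 0.0081]
tool_rot: [0.394, 0.586, -0.394, 0.588]
force: [-0.2, -0.1, -0.3]
finger_gap: 0.6
```

>>> send_rows([
  [[1,0,0,0,0],[1,0,0,0,0],[1,0,0,0.04,0],[1,0,0,0.1,0],[1,0,0,0.12,0],[1,0,0,0.12,0]],
])

```text
t: 13.2
tcp_pos: [0.4182, -0.0959, 0.129]
tool_rot: [0.394, 0.585, -0.394, 0.589]
force: [-0.1, 0.6, -1.2]
finger_gap: 0.317
```

```bash
python3 - <<'E'
from h import *
s=st()
im=manip.snapshot("wrist"); cv2.imwrite("pics/w7.png",im[:,:,::-1])
E
```

```text
t 13.2 tcp [ 0.4182 -0.0959  0.129 ] x [ 0.004 -0.002 -1.   ] jawdir deg -67.8 F [-0.1  0.6 -1.2] gap 0.317 q [-0.49  0.45  2.01 -0.    0.67  0.7 ]
```

View pics/w7.png

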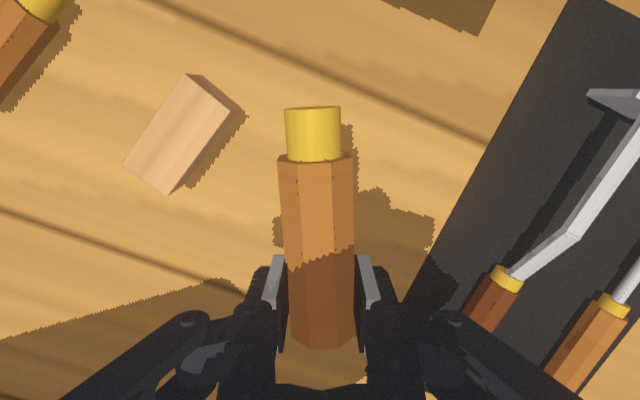

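>>> send_rows([
  [[1,0.03,0.03,0.005,-0.06],[1,0.07,0.07,0.01,-0.14],[1,0.11,0.11,0.01,-0.22],[1,0.15,0.145,0.01,-0.3],[1,0.18,0.17,0.005,-0.318],[1,0.19,0.183,0,-0.318],[1,0.19,0.183,0,-0.318],[1,0.19,0.183,-0.02,-0.318]],
])

```text
t: 14.25
tcp_pos: [0.6066, 0.0866, 0.1075]
tool_rot: [0.482, 0.517, -0.482, 0.517]
force: [-0.1, -0.7, -0.6]
finger_gap: 0.319
```

```bash
python3 - <<'E'
from h import *
s=st()
im=manip.snapshot("wrist"); cv2.imwrite("pics/w8.png",im[:,:,::-1])
im=manip.snapshot("side"); cv2.imwrite("pics/s8.png",im[:,:,::-1])
crop("pics/s8.png","pics/c12.png",240,80,520,290,2.8) 
E
```

```text
t 14.25 tcp [0.6066 0.0866 0.1075] x [ 0.    -0.001 -1.   ] jawdir deg -86.0 F [-0.1 -0.7 -0.6] gap 0.319 q [-0.04  0.67  1.57 -0.    0.91  1.46]
```

View pics/w8.png

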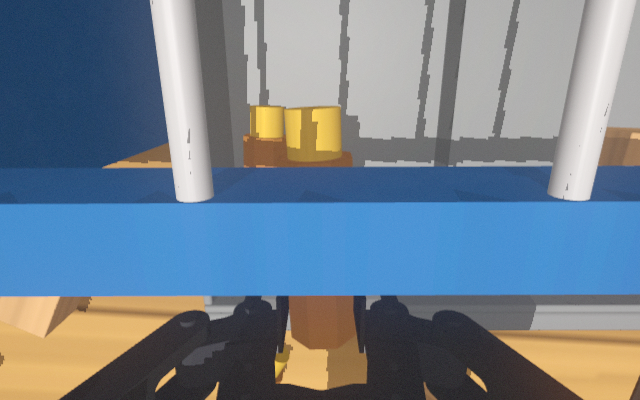

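View pics/c12.png

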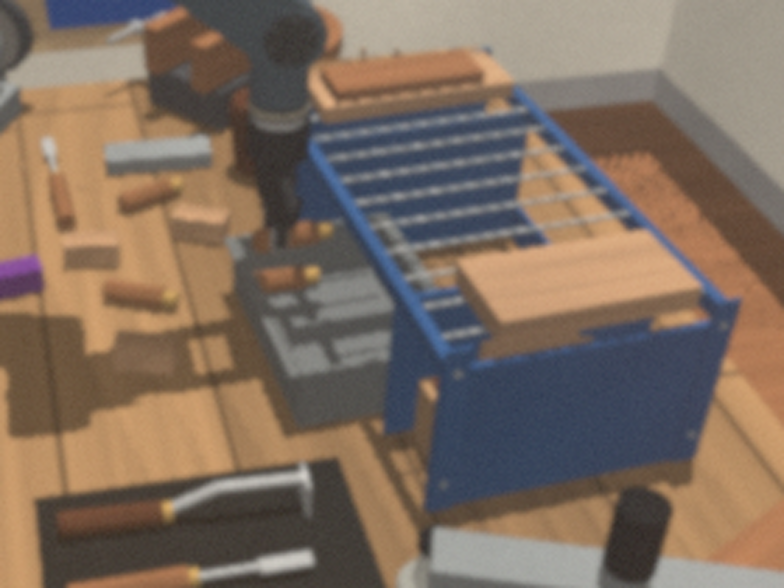

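```bash
python3 - <<'E'
from h import *
s=manip.sense(); c,T=camT("wrist",s); print("cam pos",T[:3,3])
print(w2p("side",[T[:3,3],s["tcp_pos"],s["tcp_pos"]+[0,0,.073]]), w2p("top",[T[:3,3]]))
crop("pics/s8.png","pics/c13.png",290,80,400,180,7) 
crop("pics/side0.png","pics/c14.png",190,220,290,330,5) 
E
```

```text
cam pos [0.68437865 0.09244208 0.24664958]
[[361.7 126.5]
 [337.7 165.6]
 [338.1 147.6]] [[258.5 121. ]]
```

View pics/c13.png

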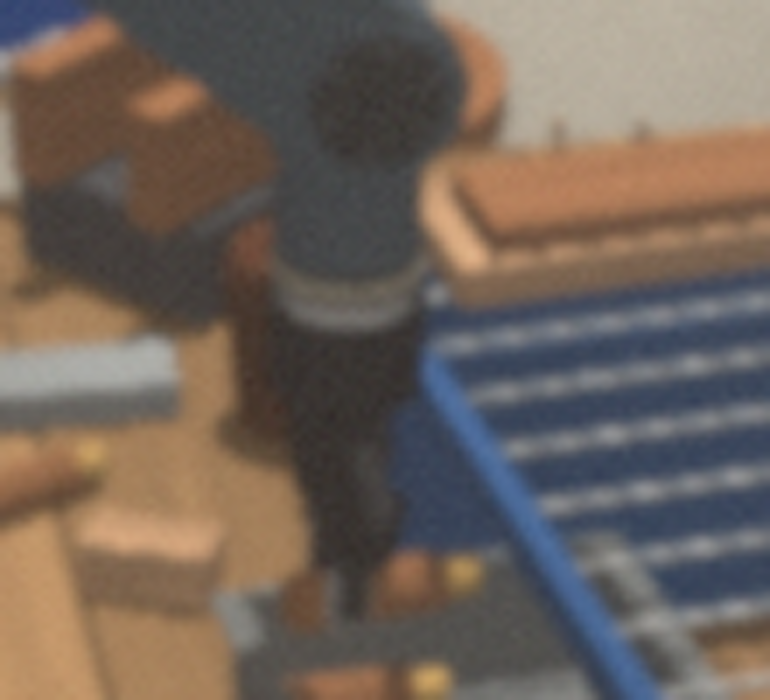

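View pics/c14.png

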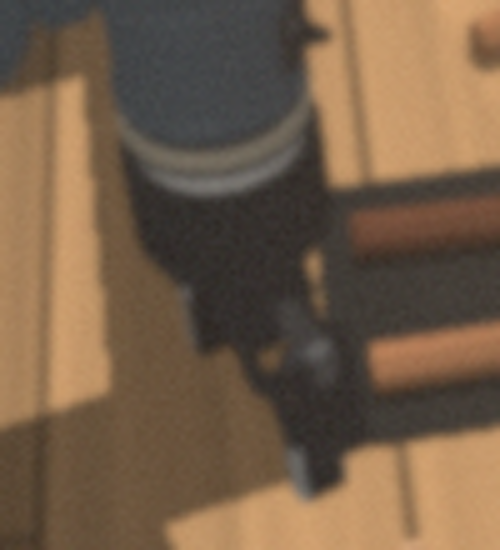

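>>> send_rows([
  [[1,0,0,-0.03,0],[1,0,0,-0.055,0],[1,0,0,-0.07,0],[1,0,0,-0.07,0],[0.55,0,0,-0.07,0],[0.55,0,0,-0.07,0],[0.55,0,0,-0.03,0],[0.55,0,0,0.02,0]],
])

```text
t: 15.35
tcp_pos: [0.6066, 0.0875, 0.1279]
tool_rot: [0.482, 0.518, -0.483, 0.517]
force: [0.9, -0.6, -0.1]
finger_gap: 0.452
```

```bash
python3 - <<'E'
from h import *
s=st()
im=manip.snapshot("wrist"); cv2.imwrite("pics/w9.png",im[:,:,::-1])
E
```

```text
t 15.35 tcp [0.6066 0.0875 0.1279] x [-0.002  0.    -1.   ] jawdir deg -86.0 F [ 0.9 -0.6 -0.1] gap 0.452 q [-0.04  0.64  1.55 -0.    0.95  1.46]
```

View pics/w9.png

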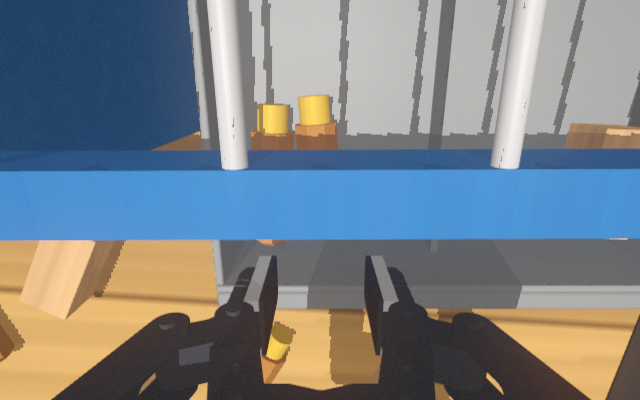

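>>> send_rows([
  [[0.4,-0.05,0.01,0.02,-0.1],[0,-0.1,0.03,0.02,-0.25],[0,-0.15,0.045,0.02,-0.4],[0,-0.19,0.05,0.01,-0.478],[0,-0.19,0.05,0,-0.478],[0,-0.19,0.05,0,-0.478]],
])

```text
t: 16.15
tcp_pos: [0.4184, 0.1376, 0.1275]
tool_rot: [0.591, 0.388, -0.59, 0.389]
force: [0.3, -1.0, -0.8]
finger_gap: 1.002
```

```bash
python3 - <<'E'
from h import *
s=st()
im=manip.snapshot("wrist"); cv2.imwrite("pics/w10.png",im[:,:,::-1])
im=manip.snapshot("top"); cv2.imwrite("pics/top10.png",im[:,:,::-1])
crop("pics/top10.png","pics/c15.png",150,110,450,300,2.66) 
E
```

```text
t 16.15 tcp [0.4184 0.1376 0.1275] x [ 0.002  0.    -1.   ] jawdir deg -113.4 F [ 0.3 -1.  -0.8] gap 1.002 q [ 0.06  0.47  1.99 -0.    0.69  2.04]
```

View pics/w10.png

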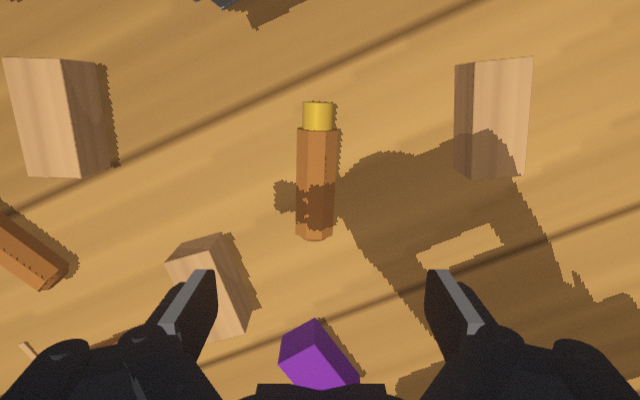

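View pics/c15.png

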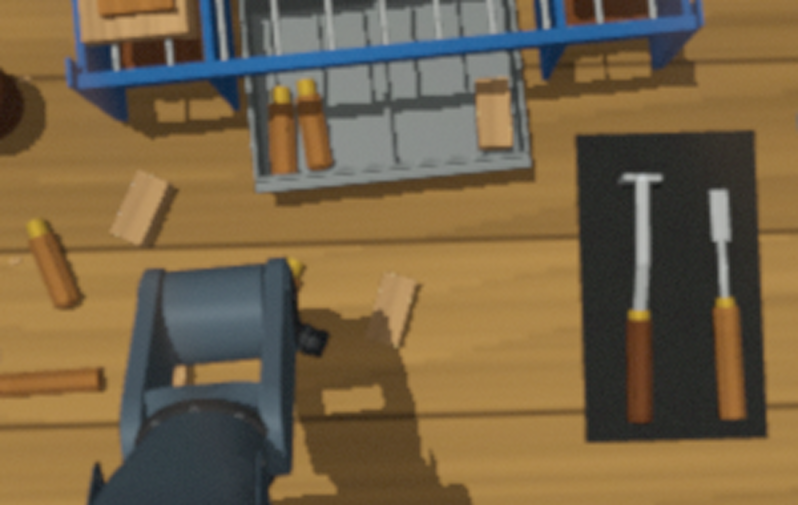

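>>> send_rows([
  [[0,-0.001,0,-0.05,0],[0,-0.001,0,-0.1,0],[0,-0.001,0,-0.12,0],[0,-0.001,0,-0.12,0],[1,-0.001,0,-0.12,0],[1,-0.001,0,-0.12,0],[1,-0.001,0,-0.12,0],[1,-0.001,0,-0.12,0]],
])

```text
t: 17.25
tcp_pos: [0.417, 0.1376, 0.0084]
tool_rot: [0.592, 0.388, -0.59, 0.389]
force: [-0.5, -0.7, 7.3]
finger_gap: 0.316
```

>>> send_rows([
  [[1,0,0,0.04,0],[1,0,0,0.09,0],[1,0,0,0.12,0],[1,0,0,0.12,0],[1,0,0,0.12,0]],
])

```text
t: 17.88
tcp_pos: [0.4157, 0.1375, 0.1271]
tool_rot: [-0.591, -0.388, 0.591, -0.388]
force: [-0.3, 0.3, 0.0]
finger_gap: 0.311
```

```bash
python3 - <<'E'
from h import *
s=st()
im=manip.snapshot("wrist"); cv2.imwrite("pics/w11.png",im[:,:,::-1])
E
```

```text
t 17.88 tcp [0.4157 0.1375 0.1271] x [-0.001 -0.    -1.   ] jawdir deg -113.4 F [-0.3  0.3  0. ] gap 0.311 q [ 0.06  0.47  1.99 -0.    0.69  2.04]
```

View pics/w11.png

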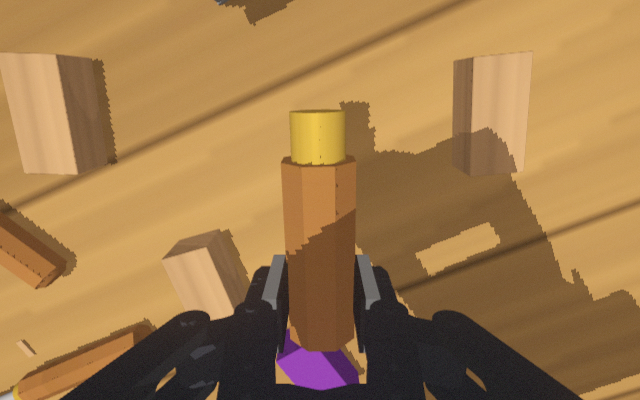

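>>> send_rows([
  [[1,0.03,-0.01,0.005,0.1],[1,0.07,-0.03,0.01,0.2],[1,0.11,-0.05,0.01,0.3],[1,0.15,-0.07,0.01,0.4],[1,0.18,-0.085,0.005,0.478],[1,0.194,-0.088,0,0.478],[1,0.194,-0.088,0,0.478],[1,0.194,-0.088,-0.02,0.478]],
])

```text
t: 18.92
tcp_pos: [0.6095, 0.0504, 0.1076]
tool_rot: [0.482, 0.517, -0.482, 0.517]
force: [0.0, 0.2, -1.1]
finger_gap: 0.315
```

```bash
python3 - <<'E'
from h import *
s=st()
th=np.radians(4.0);xh=np.array([np.cos(th),np.sin(th),0]);yh=np.array([-xh[1],xh[0],0])
m=np.array([.5618,-.001,0])
def b(p): q=np.array(p)-m; return (q@xh).round(4),(q@yh).round(4)
print("tool in box",b(s["tcp_pos"]))
f=lambda u,v,z: p2w("top",150+u/2.66,110+v/2.66,z)
print("h placed",b(f(307,86,.02)),b(f(320,165,.03)), "kept",b(f(282,92,.02)),b(f(285,170,.03)))
E
```

```text
t 18.93 tcp [0.6095 0.0504 0.1076] x [ 0.  0. -1.] jawdir deg -86.0 F [ 0.   0.2 -1.1] gap 0.315 q [-0.1   0.67  1.57  0.    0.9   1.4 ]
tool in box (np.float64(0.0511), np.float64(0.0479))
h placed (np.float64(0.1164), np.float64(0.086)) (np.float64(0.0269), np.float64(0.0791)) kept (np.float64(0.1123), np.float64(0.1138)) (np.float64(0.025), np.float64(0.1173))
```

>>> send_rows([
  [[1,0,0,-0.03,0],[1,0,0,-0.055,0],[1,0,0,-0.069,0],[1,0,0,-0.069,0],[0.55,0,0,-0.069,0],[0.55,0,0,-0.069,0],[0.55,0,0,-0.03,0],[0.55,0,0,0.02,0]],
])

```text
t: 19.92
tcp_pos: [0.6096, 0.0495, 0.1279]
tool_rot: [0.482, 0.518, -0.483, 0.516]
force: [0.6, -0.2, 0.5]
finger_gap: 0.449
```

```bash
python3 - <<'E'
from h import *
s=st()
A=p2w("top",150+56/4,160+140/4,.022)
E
```

```text
t 19.93 tcp [0.6096 0.0495 0.1279] x [-0.002  0.    -1.   ] jawdir deg -86.0 F [ 0.6 -0.2  0.5] gap 0.449 q [-0.1   0.64  1.56  0.    0.95  1.4 ]
```

>>> send_rows([
  [[0.5,-0.05,0.02,0.02,0],[0.3,-0.09,0.06,0.02,0.05],[0.3,-0.12,0.11,0.02,0.1],[0.3,-0.14,0.165,0.02,0.2],[0.3,-0.146,0.22,0.02,0.3],[0.3,-0.146,0.28,0.01,0.307],[0.3,-0.146,0.314,0,0.307],[0.3,-0.146,0.314,0,0.307]],
])

```text
t: 20.92
tcp_pos: [0.4639, 0.3658, 0.1274]
tool_rot: [0.397, 0.585, -0.396, 0.586]
force: [-0.3, -1.5, 0.3]
finger_gap: 0.702
```

```bash
python3 - <<'E'
from h import *
s=st()
im=manip.snapshot("wrist"); cv2.imwrite("pics/w12.png",im[:,:,::-1])
im=manip.snapshot("top"); cv2.imwrite("pics/top12.png",im[:,:,::-1])
crop("pics/top12.png","pics/c16.png",150,110,450,300,2.66) 
E
```

```text
t 20.93 tcp [0.4639 0.3658 0.1274] x [ 0.001  0.001 -1.   ] jawdir deg -68.2 F [-0.3 -1.5  0.3] gap 0.702 q [0.48 0.62 1.61 0.   0.91 1.67]
```

View pics/w12.png

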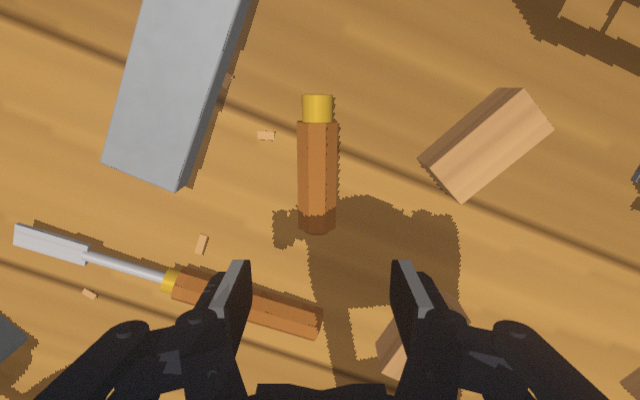

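View pics/c16.png

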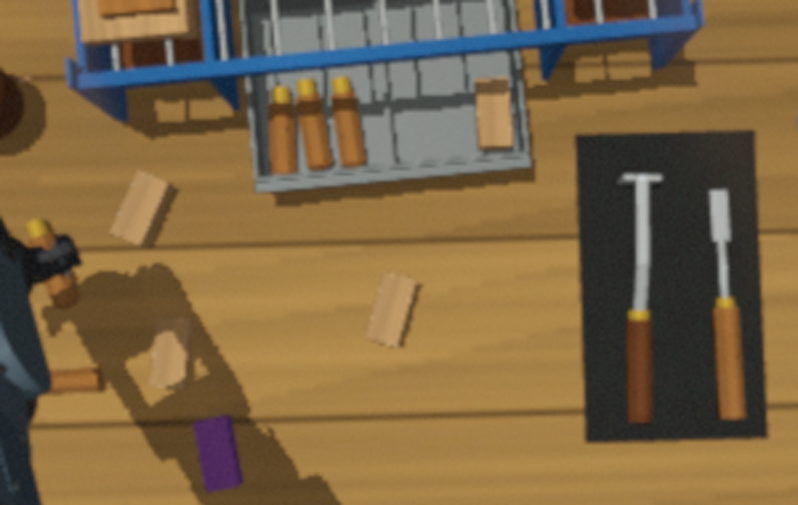

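>>> send_rows([
  [[0.3,0,0,-0.05,0],[0.3,0,0,-0.1,0],[0.3,0,0,-0.119,0],[0.3,0,0,-0.119,0],[1,0,0,-0.119,0],[1,0,0,-0.119,0],[1,0,0,-0.119,0],[1,0,0,-0.119,0]],
])

```text
t: 22.02
tcp_pos: [0.4657, 0.3643, 0.0105]
tool_rot: [0.399, 0.584, -0.396, 0.586]
force: [0.4, 0.2, 6.9]
finger_gap: 0.309
```

>>> send_rows([
  [[1,0,0,0.04,0],[1,0,0,0.09,0],[1,0,0,0.12,0],[1,0,0,0.12,0],[1,0,0,0.12,0]],
])

```text
t: 22.65
tcp_pos: [0.4635, 0.3632, 0.1279]
tool_rot: [0.397, 0.585, -0.398, 0.585]
force: [0.2, -0.3, -0.3]
finger_gap: 0.314
```

```bash
python3 - <<'E'
from h import *
s=st()
im=manip.snapshot("wrist"); cv2.imwrite("pics/w13.png",im[:,:,::-1])
E
```

```text
t 22.65 tcp [0.4635 0.3632 0.1279] x [-0.001 -0.001 -1.   ] jawdir deg -68.4 F [ 0.2 -0.3 -0.3] gap 0.314 q [ 0.47  0.61  1.62 -0.    0.91  1.67]
```

View pics/w13.png

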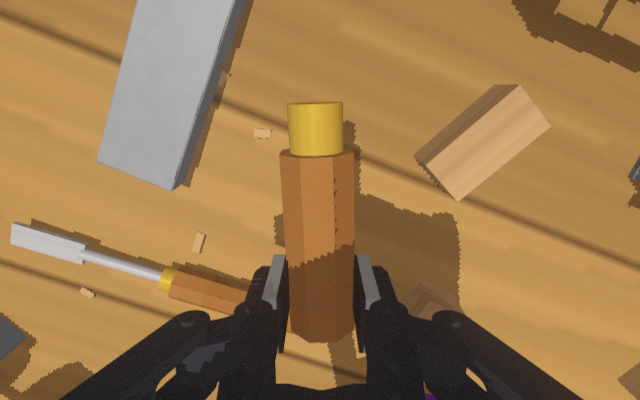

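>>> send_rows([
  [[1,0,-0.05,0.005,-0.05],[1,0.01,-0.105,0.01,-0.12],[1,0.02,-0.16,0.01,-0.2],[1,0.03,-0.215,0.01,-0.28],[1,0.05,-0.265,0.01,-0.307],[1,0.08,-0.31,0.005,-0.307],[1,0.12,-0.338,0.005,-0.307],[1,0.148,-0.343,0,-0.307]],
])

```text
t: 23.7
tcp_pos: [0.6136, 0.0178, 0.1267]
tool_rot: [0.483, 0.517, -0.483, 0.516]
force: [0.2, -0.2, -0.9]
finger_gap: 0.312
```

>>> send_rows([
  [[1,0,0,0,0],[1,0,0,-0.02,0]],
])

```text
t: 23.95
tcp_pos: [0.6116, 0.0208, 0.1078]
tool_rot: [0.482, 0.517, -0.482, 0.517]
force: [-0.4, 0.2, -0.8]
finger_gap: 0.312
```

```bash
python3 - <<'E'
from h import *
s=st()
th=np.radians(4.0);xh=np.array([np.cos(th),np.sin(th),0]);yh=np.array([-xh[1],xh[0],0])
m=np.array([.5618,-.001,0])
def b(p): q=np.array(p)-m; return (q@xh).round(4),(q@yh).round(4)
print("tool in box",b(s["tcp_pos"]))
f=lambda u,v,z: p2w("top",150+u/2.66,110+v/2.66,z)
print("h placed",b(f(343,83,.02)),b(f(354,163,.03)))
E
```

```text
t 23.95 tcp [0.6116 0.0208 0.1078] x [-0.001  0.    -1.   ] jawdir deg -86.0 F [-0.4  0.2 -0.8] gap 0.312 q [-0.15  0.67  1.57  0.    0.91  1.35]
tool in box (np.float64(0.0512), np.float64(0.0183))
h placed (np.float64(0.116), np.float64(0.0464)) (np.float64(0.0256), np.float64(0.0422))
```

>>> send_rows([
  [[1,0,-0.001,-0.03,0],[1,0,-0.001,-0.055,0],[1,0,-0.001,-0.07,0],[1,0,-0.001,-0.07,0],[0.55,0,-0.001,-0.07,0],[0.55,0,-0.001,-0.07,0],[0.55,0,-0.001,-0.03,0],[0.55,0,-0.001,0.02,0]],
])

```text
t: 24.95
tcp_pos: [0.6115, 0.0193, 0.1287]
tool_rot: [0.482, 0.518, -0.483, 0.516]
force: [0.5, 0.2, -0.1]
finger_gap: 0.449
```

>>> send_rows([
  [[0.4,-0.05,0,0.02,0],[0,-0.1,-0.01,0.02,-0.1],[0,-0.15,-0.02,0.02,-0.2],[0,-0.18,-0.02,0.02,-0.3],[0,-0.2,-0.02,0.015,-0.39],[0,-0.2,-0.02,0,-0.39],[0,-0.2,-0.02,0,-0.39]],
])

```text
t: 25.82
tcp_pos: [0.412, -0.0007, 0.1284]
tool_rot: [-0.573, -0.414, 0.573, -0.414]
force: [0.6, -0.3, -0.1]
finger_gap: 1.002
```

```bash
python3 - <<'E'
from h import *
s=st()
im=manip.snapshot("wrist"); cv2.imwrite("pics/w14.png",im[:,:,::-1])
im=manip.snapshot("top"); cv2.imwrite("pics/top14.png",im[:,:,::-1])
crop("pics/top14.png","pics/c17.png",150,110,450,300,2.66) 
E
```

```text
t 25.82 tcp [ 0.412  -0.0007  0.1284] x [-0. -0. -1.] jawdir deg -108.4 F [ 0.6 -0.3 -0.1] gap 1.002 q [-0.27  0.44  2.05 -0.    0.65  1.62]
```

View pics/w14.png

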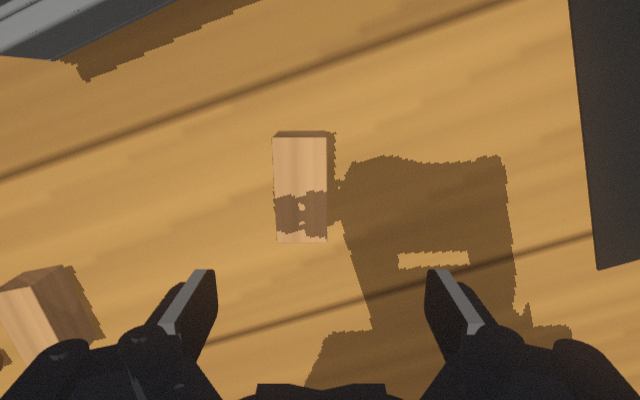

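View pics/c17.png

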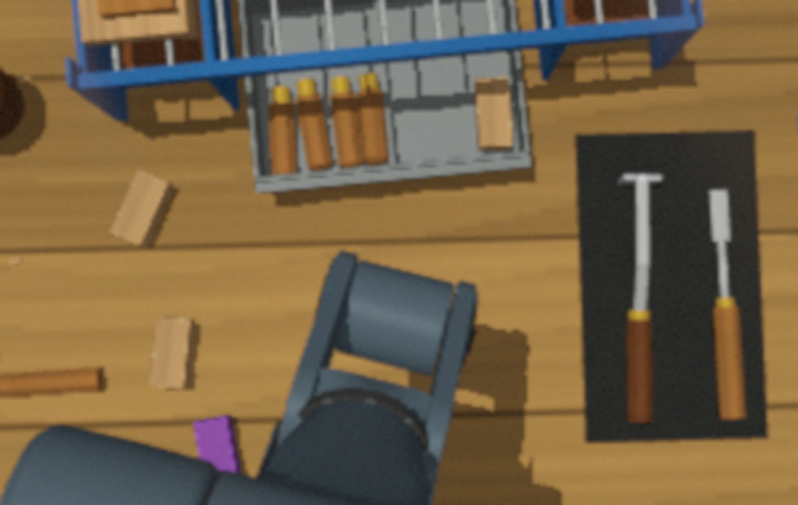

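```bash
python3 - <<'E'
from h import *
s=manip.sense()
P=np.array([p2w("wrist",u,v,.036,s) for u,v in [(273,138),(327,138),(327,241),(276,241)]])
print(P,P.mean(0))
d=(P[0]+P[1]-P[2]-P[3]);print(np.degrees(np.arctan2(d[1],d[0])))
f=lambda u,v,z: p2w("top",150+u/2.66,110+v/2.66,z)
print([f(*p,.036)[:2] for p in [(148,171),(173,184),(140,246),(112,232)]],[f(*p,.036)[:2] for p in [(160,317),(193,318),(186,388),(152,386)]])
E
```

```text
[[ 0.4673  0.0146  0.036 ]
 [ 0.4562 -0.0186  0.036 ]
 [ 0.387   0.004   0.036 ]
 [ 0.3985  0.0384  0.036 ]] [0.42725 0.0096  0.036  ]
-18.5842858770519
[array([0.5805, 0.2648]), array([0.5657, 0.2381]), array([0.4997, 0.2743]), array([0.5155, 0.3041])] [array([0.423 , 0.2538]), array([0.421 , 0.2185]), array([0.3467, 0.227 ]), array([0.3498, 0.2631])]
```

>>> send_rows([
  [[0,0.003,0.013,-0.05,0],[0,0.003,0.013,-0.1,0],[0,0.003,0.013,-0.116,0],[0,0.003,0.013,-0.116,0],[1,0.003,0.013,-0.116,0],[1,0.003,0.013,-0.116,0],[1,0.003,0.013,-0.116,0],[1,0.003,0.013,-0.116,0]],
])

```text
t: 26.92
tcp_pos: [0.4159, 0.0123, 0.0133]
tool_rot: [0.574, 0.413, -0.573, 0.415]
force: [0.2, 0.7, 6.7]
finger_gap: 0.414
```

>>> send_rows([
  [[1,0,0,0.04,0],[1,0,0,0.09,0],[1,0,0,0.12,0],[1,0,0,0.12,0],[1,0,0,0.12,0]],
])

```text
t: 27.55
tcp_pos: [0.4147, 0.0126, 0.1321]
tool_rot: [-0.573, -0.414, 0.573, -0.414]
force: [-0.2, 0.2, -0.3]
finger_gap: 0.414
```

```bash
python3 - <<'E'
from h import *
s=st()
im=manip.snapshot("wrist"); cv2.imwrite("pics/w15.png",im[:,:,::-1])
E
```

```text
t 27.55 tcp [0.4147 0.0126 0.1321] x [-0.  0. -1.] jawdir deg -108.3 F [-0.2  0.2 -0.3] gap 0.414 q [-0.24  0.44  2.04 -0.    0.67  1.65]
```

View pics/w15.png

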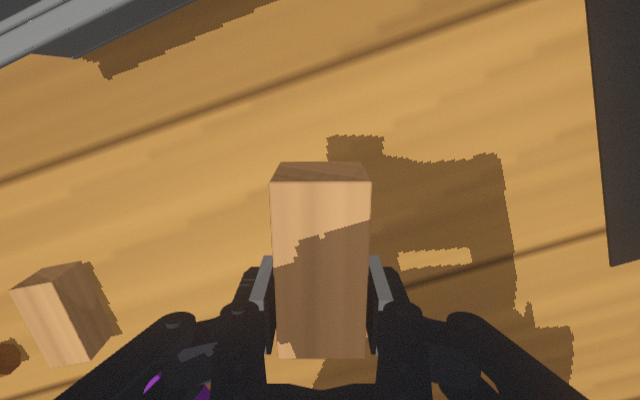

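>>> send_rows([
  [[1,0.03,-0.01,0,0.08],[1,0.07,-0.03,0,0.16],[1,0.11,-0.05,0,0.24],[1,0.15,-0.065,0,0.32],[1,0.18,-0.075,0,0.39],[1,0.201,-0.082,0,0.39],[1,0.201,-0.082,0,0.39],[1,0.201,-0.082,-0.02,0.39]],
])

```text
t: 28.6
tcp_pos: [0.6156, -0.0692, 0.1117]
tool_rot: [0.482, 0.517, -0.482, 0.517]
force: [-0.5, 0.4, -0.8]
finger_gap: 0.412
```

```bash
cat >> h.py <<'E'
th=np.radians(4.0);xh=np.array([np.cos(th),np.sin(th),0]);yh=np.array([-xh[1],xh[0],0])
m=np.array([.5618,-.001,0])
def b(p): q=np.array(p)-m; return (q@xh).round(4),(q@yh).round(4)
E
python3 - <<'E'
from h import *
s=st(); print(b(s["tcp_pos"]))
im=manip.snapshot("wrist"); cv2.imwrite("pics/w16.png",im[:,:,::-1])
E
```

```text
t 28.6 tcp [ 0.6156 -0.0692  0.1117] x [-0.001  0.    -1.   ] jawdir deg -86.0 F [-0.5  0.4 -0.8] gap 0.412 q [-0.29  0.67  1.55  0.    0.93  1.21]
(np.float64(0.0489), np.float64(-0.0718))
```

View pics/w16.png

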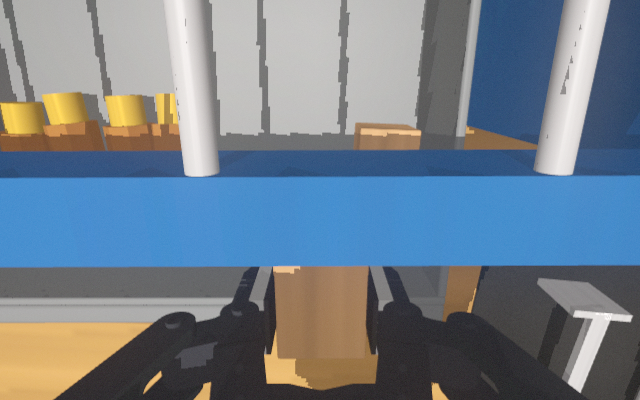

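>>> send_rows([
  [[1,0,0,-0.03,0],[1,0,0,-0.055,0],[1,0,0,-0.066,0],[1,0,0,-0.066,0],[0.45,0,0,-0.066,0],[0.45,0,0,-0.066,0],[0.45,0,0,-0.03,0],[0.45,0,0,0.02,0]],
])

```text
t: 29.65
tcp_pos: [0.6154, -0.0693, 0.1326]
tool_rot: [0.482, 0.518, -0.483, 0.516]
force: [0.8, -0.4, -0.5]
finger_gap: 0.55
```

```bash
python3 - <<'E'
from h import *
s=st()
E
```

```text
t 29.65 tcp [ 0.6154 -0.0693  0.1326] x [-0.002  0.001 -1.   ] jawdir deg -86.0 F [ 0.8 -0.4 -0.5] gap 0.55 q [-0.29  0.64  1.53  0.    0.97  1.21]
```

>>> send_rows([
  [[0.3,-0.05,0.02,0.01,0],[0,-0.1,0.05,0.01,-0.04],[0,-0.14,0.09,0.01,-0.1],[0,-0.175,0.135,0.01,-0.192],[0,-0.21,0.18,0.01,-0.192],[0,-0.23,0.23,0.01,-0.192],[0,-0.24,0.28,0,-0.192],[0,-0.242,0.311,0,-0.192]],
])

```text
t: 30.65
tcp_pos: [0.3732, 0.2434, 0.1328]
tool_rot: [0.529, 0.469, -0.529, 0.469]
force: [0.7, 0.3, 0.1]
finger_gap: 0.999
```

>>> send_rows([
  [[0,0,0,0,0],[0,0,0,0,0]],
])

```text
t: 30.9
tcp_pos: [0.3744, 0.2412, 0.1327]
tool_rot: [0.53, 0.468, -0.529, 0.469]
force: [-0.5, 0.2, 0.4]
finger_gap: 1.001
```

```bash
python3 - <<'E'
from h import *
s=st()
im=manip.snapshot("wrist"); cv2.imwrite("pics/w17.png",im[:,:,::-1])
im=manip.snapshot("top"); cv2.imwrite("pics/top17.png",im[:,:,::-1])
crop("pics/top17.png","pics/c18.png",150,110,450,300,2.66) 
E
```

```text
t 30.9 tcp [0.3744 0.2412 0.1327] x [ 0.001 -0.    -1.   ] jawdir deg -97.0 F [-0.5  0.2  0.4] gap 1.001 q [ 0.32  0.46  1.97 -0.    0.71  2.01]
```

View pics/w17.png

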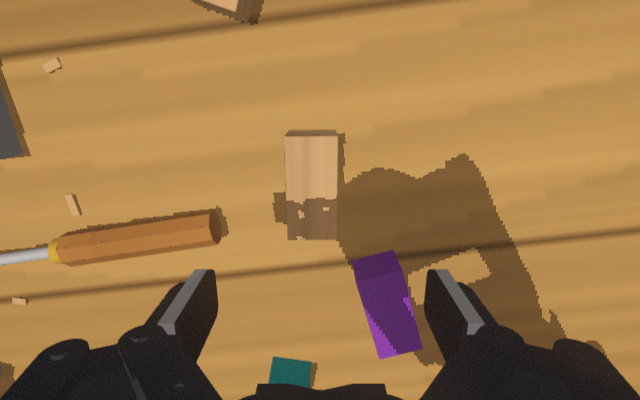

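View pics/c18.png

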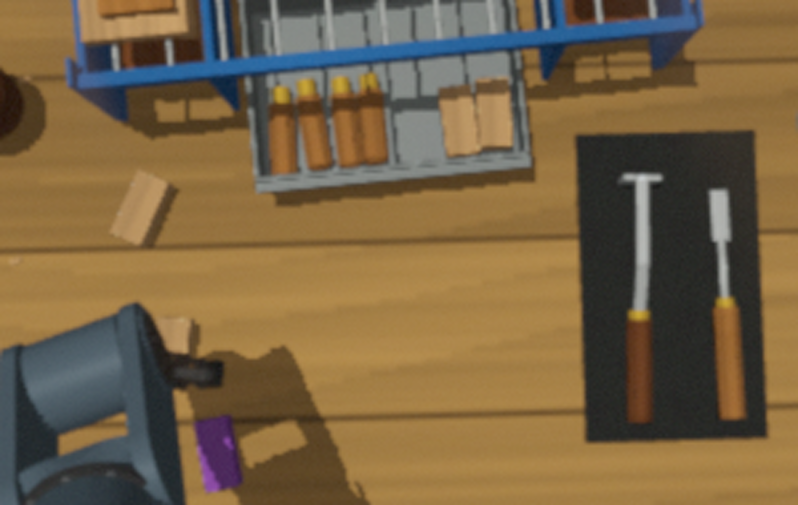

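>>> send_rows([
  [[0.3,0,0.002,-0.04,0],[0.3,0,0.002,-0.08,0],[0.3,0,0.002,-0.12,0],[0.3,0,0.002,-0.12,0],[1,0,0.002,-0.12,0],[1,0,0.002,-0.12,0],[1,0,0.002,-0.12,0],[1,0,0.002,-0.12,0]],
])

```text
t: 32.0
tcp_pos: [0.3752, 0.2438, 0.0138]
tool_rot: [0.531, 0.468, -0.529, 0.469]
force: [-0.6, -1.7, 7.2]
finger_gap: 0.412
```

>>> send_rows([
  [[1,0,0,0.04,0],[1,0,0,0.09,0],[1,0,0,0.12,0],[1,0,0,0.12,0],[1,0,0,0.12,0]],
])

```text
t: 32.62
tcp_pos: [0.3737, 0.2434, 0.1322]
tool_rot: [-0.529, -0.469, 0.53, -0.469]
force: [0.3, -0.4, -1.4]
finger_gap: 0.414
```

```bash
python3 - <<'E'
from h import *
s=st()
im=manip.snapshot("wrist"); cv2.imwrite("pics/w18.png",im[:,:,::-1])
f=lambda u,v,z: p2w("top",150+u/2.66,110+v/2.66,z)
print([b(f(*p,.041)) for p in [(441,90),(472,86),(479,153),(447,157)]])
E
```

```text
t 32.62 tcp [0.3737 0.2434 0.1322] x [-0. -0. -1.] jawdir deg -97.0 F [ 0.3 -0.4 -1.4] gap 0.414 q [0.33 0.46 1.97 0.   0.71 2.02]
[(np.float64(0.0945), np.float64(-0.0591)), (np.float64(0.0957), np.float64(-0.093)), (np.float64(0.0223), np.float64(-0.0933)), (np.float64(0.0213), np.float64(-0.0585))]
```

View pics/w18.png

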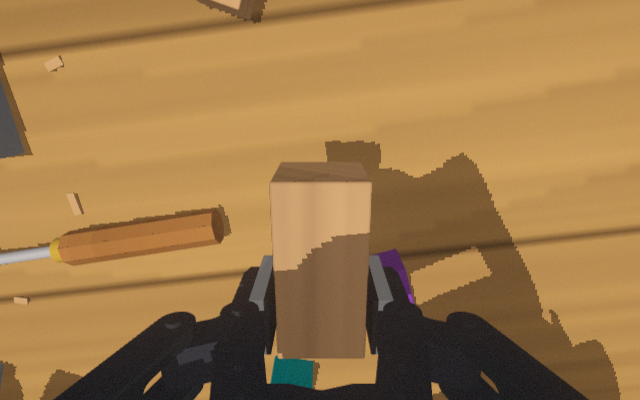

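>>> send_rows([
  [[1,0.02,-0.04,0,0.04],[1,0.04,-0.09,0,0.08],[1,0.07,-0.135,0,0.12],[1,0.1,-0.18,0,0.16],[1,0.14,-0.22,0,0.192],[1,0.185,-0.25,0,0.192],[1,0.225,-0.265,0,0.192],[1,0.239,-0.268,0,0.192]],
])

```text
t: 33.67
tcp_pos: [0.6147, -0.0259, 0.1304]
tool_rot: [0.483, 0.517, -0.483, 0.516]
force: [0.2, -0.3, -1.1]
finger_gap: 0.411
```

>>> send_rows([
  [[1,0,0,0,0],[1,0,0,-0.02,0]],
])

```text
t: 33.92
tcp_pos: [0.612, -0.0234, 0.1125]
tool_rot: [0.482, 0.518, -0.482, 0.517]
force: [1.1, -1.1, -1.0]
finger_gap: 0.412
```

```bash
python3 - <<'E'
from h import *
s=st(); print(b(s["tcp_pos"]))
E
```

```text
t 33.92 tcp [ 0.612  -0.0234  0.1125] x [-0.001  0.    -1.   ] jawdir deg -85.9 F [ 1.1 -1.1 -1. ] gap 0.412 q [-0.22  0.66  1.56  0.    0.92  1.28]
(np.float64(0.0485), np.float64(-0.0258))
```

>>> send_rows([
  [[1,0,-0.001,-0.03,0],[1,0,-0.001,-0.055,0],[1,0,-0.001,-0.067,0],[1,0,-0.001,-0.067,0],[0.45,0,-0.001,-0.067,0],[0.45,0,-0.001,-0.067,0],[0.45,0,-0.001,-0.03,0],[0.45,0,-0.001,0.02,0]],
])

```text
t: 34.92
tcp_pos: [0.6124, -0.0255, 0.1327]
tool_rot: [0.482, 0.518, -0.483, 0.516]
force: [0.1, -0.9, -0.0]
finger_gap: 0.554
```

```bash
python3 - <<'E'
from h import *
s=st()
im=manip.snapshot("top"); cv2.imwrite("pics/top19.png",im[:,:,::-1])
crop("pics/top19.png","pics/c19.png",150,110,450,300,2.66) 
E
```

```text
t 34.92 tcp [ 0.6124 -0.0255  0.1327] x [-0.002  0.001 -1.   ] jawdir deg -86.0 F [ 0.1 -0.9 -0. ] gap 0.554 q [-0.22  0.63  1.55  0.    0.96  1.28]
```

View pics/c19.png

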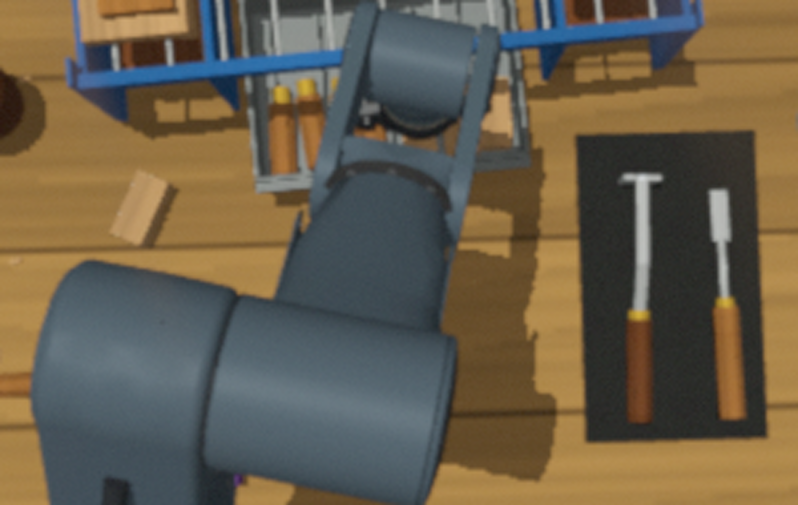

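>>> send_rows([
  [[0.3,-0.05,0.02,0.02,-0.05],[0.1,-0.09,0.06,0.02,-0.15],[0.1,-0.1,0.11,0.02,-0.25],[0.1,-0.1,0.165,0.02,-0.35],[0.1,-0.1,0.22,0.02,-0.45],[0.1,-0.09,0.27,0.01,-0.55],[0.1,-0.083,0.3,0,-0.55],[0.1,-0.083,0.3,0,-0.55]],
])

```text
t: 35.98
tcp_pos: [0.5303, 0.2765, 0.1323]
tool_rot: [0.604, 0.368, -0.604, 0.368]
force: [-0.2, 0.1, 0.3]
finger_gap: 0.904
```

>>> send_rows([
  [[0.1,0,0,0,0]],
])

```text
t: 36.1
tcp_pos: [0.53, 0.2739, 0.1327]
tool_rot: [-0.604, -0.367, 0.605, -0.367]
force: [-0.8, -0.3, 0.4]
finger_gap: 0.902
```

```bash
python3 - <<'E'
from h import *
s=st()
im=manip.snapshot("wrist"); cv2.imwrite("pics/w20.png",im[:,:,::-1])
im=manip.snapshot("top"); cv2.imwrite("pics/top20.png",im[:,:,::-1])
crop("pics/top20.png","pics/c20.png",150,110,450,300,2.66) 
E
```

```text
t 36.1 tcp [0.53   0.2739 0.1327] x [-0. -0. -1.] jawdir deg -117.5 F [-0.8 -0.3  0.4] gap 0.902 q [ 0.29  0.62  1.59 -0.    0.93  2.34]
```

View pics/w20.png

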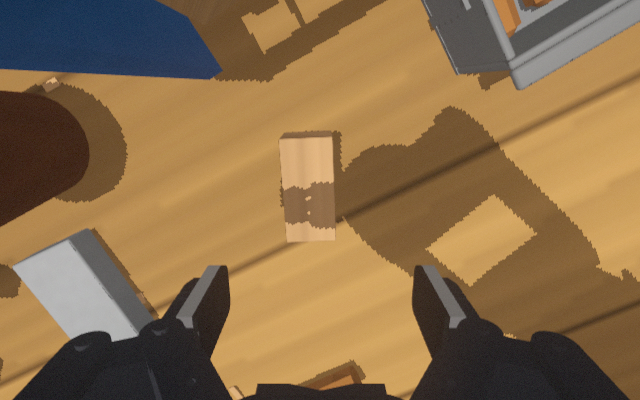

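View pics/c20.png

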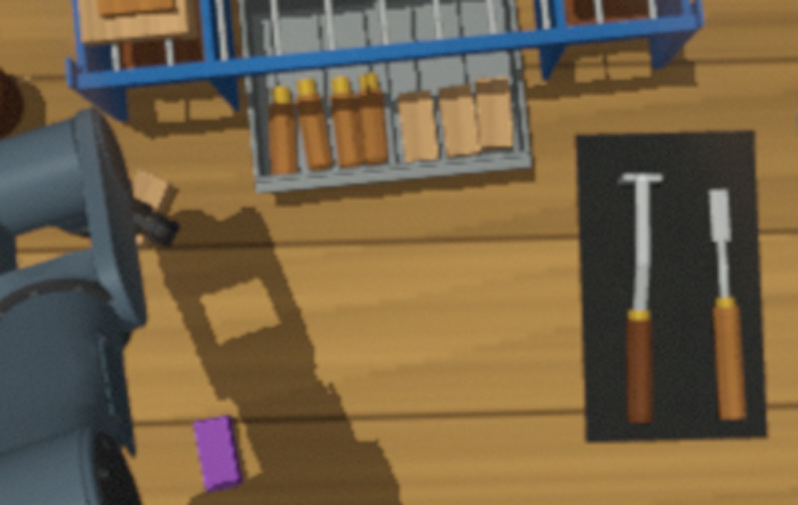

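>>> send_rows([
  [[0.1,0.003,0.005,-0.04,0],[0.1,0.003,0.005,-0.08,0],[0.1,0.003,0.005,-0.12,0],[0.1,0.003,0.005,-0.12,0],[1,0.003,0.005,-0.12,0],[1,0.003,0.005,-0.12,0],[1,0.003,0.005,-0.12,0],[1,0.003,0.005,-0.12,0]],
])

```text
t: 37.2
tcp_pos: [0.5349, 0.2799, 0.0147]
tool_rot: [0.606, 0.366, -0.603, 0.367]
force: [0.3, -0.9, 8.0]
finger_gap: 0.415
```

>>> send_rows([
  [[1,0,0,0.04,0],[1,0,0,0.09,0],[1,0,0,0.12,0],[1,0,0,0.12,0],[1,0,0,0.12,0]],
])

```text
t: 37.83
tcp_pos: [0.5325, 0.2793, 0.1319]
tool_rot: [-0.604, -0.367, 0.605, -0.367]
force: [-0.3, -0.2, -0.7]
finger_gap: 0.415
```

```bash
python3 - <<'E'
from h import *
s=st()
im=manip.snapshot("wrist"); cv2.imwrite("pics/w21.png",im[:,:,::-1])
f=lambda u,v,z: p2w("top",150+u/2.66,110+v/2.66,z)
print([b(f(*p,.041)) for p in [(399,95),(432,92),(437,158),(406,162)]])
crop("pics/top20.png","pics/c21.png",235,125,360,190,6) 
E
```

```text
t 37.83 tcp [0.5325 0.2793 0.1319] x [-0.001 -0.    -1.   ] jawdir deg -117.5 F [-0.3 -0.2 -0.7] gap 0.415 q [0.3  0.62 1.58 0.   0.94 2.35]
[(np.float64(0.0933), np.float64(-0.0133)), (np.float64(0.0932), np.float64(-0.0492)), (np.float64(0.0211), np.float64(-0.0477)), (np.float64(0.02), np.float64(-0.014))]
```

View pics/w21.png

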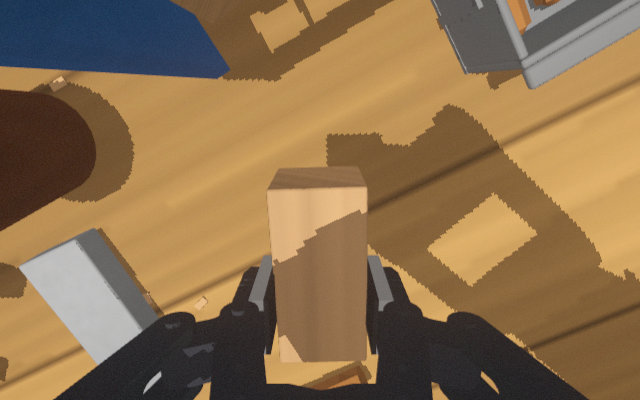

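View pics/c21.png

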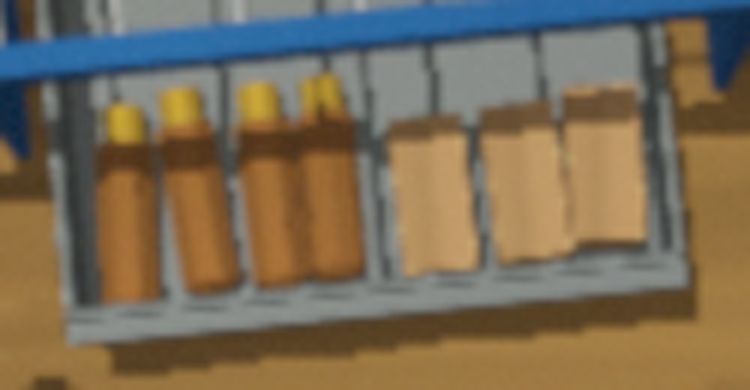

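>>> send_rows([
  [[1,-0.02,-0.03,0,0.06],[1,-0.03,-0.08,0,0.14],[1,-0.03,-0.135,0,0.22],[1,-0.03,-0.19,0,0.3],[1,-0.01,-0.24,0,0.38],[1,0.02,-0.285,0,0.46],[1,0.06,-0.32,0,0.54],[1,0.084,-0.33,0,0.55]],
])

```text
t: 38.88
tcp_pos: [0.6185, -0.0534, 0.1305]
tool_rot: [0.483, 0.517, -0.483, 0.516]
force: [0.9, -0.2, -0.9]
finger_gap: 0.413
```

>>> send_rows([
  [[1,0,0,0,0],[1,0,0,-0.02,0]],
])

```text
t: 39.12
tcp_pos: [0.6164, -0.0499, 0.1118]
tool_rot: [0.482, 0.517, -0.482, 0.517]
force: [-0.3, 1.1, -0.6]
finger_gap: 0.413
```

```bash
python3 - <<'E'
from h import *
s=st(); print(b(s["tcp_pos"]))
E
```

```text
t 39.12 tcp [ 0.6164 -0.0499  0.1118] x [-0.001  0.    -1.   ] jawdir deg -86.0 F [-0.3  1.1 -0.6] gap 0.413 q [-0.26  0.67  1.55  0.    0.93  1.24]
(np.float64(0.051), np.float64(-0.0526))
```

>>> send_rows([
  [[1,0,-0.001,-0.025,0],[1,0,-0.001,-0.045,0],[1,0,-0.001,-0.053,0],[1,0,-0.001,-0.054,0],[1,0,-0.001,-0.054,0]],
])

```text
t: 39.75
tcp_pos: [0.6174, -0.0513, 0.0588]
tool_rot: [0.482, 0.517, -0.482, 0.517]
force: [0.2, 0.2, -0.1]
finger_gap: 0.416
```

```bash
python3 - <<'E'
from h import *
s=st(); print(b(s["tcp_pos"]))
E
```

```text
t 39.75 tcp [ 0.6174 -0.0513  0.0588] x [ 0.001 -0.    -1.   ] jawdir deg -86.0 F [ 0.2  0.2 -0.1] gap 0.416 q [-0.26  0.75  1.57  0.    0.82  1.24]
(np.float64(0.0519), np.float64(-0.054))
```

>>> send_rows([
  [[1,0,0,-0.002,0],[1,0,0,-0.003,0],[0.7,0,0,-0.003,0],[0.45,0,0,-0.003,0],[0.45,0,0,-0.003,0],[0.45,0,0,0.03,0],[0.45,0,0,0.07,0],[0.45,0,0,0.075,0]],
])

```text
t: 40.75
tcp_pos: [0.6194, -0.052, 0.1364]
tool_rot: [0.483, 0.515, -0.481, 0.519]
force: [0.3, 0.4, -0.4]
finger_gap: 0.546
```

>>> send_rows([
  [[0.7,-0.05,0,0.03,0],[1,-0.1,0,0.03,0],[1,-0.15,-0.02,0.02,0],[1,-0.19,-0.04,0,0],[1,-0.19,-0.04,0,0]],
])

```text
t: 41.38
tcp_pos: [0.4225, -0.0907, 0.1317]
tool_rot: [0.482, 0.519, -0.484, 0.514]
force: [0.4, 0.6, 0.1]
finger_gap: 0.002
```

```bash
python3 - <<'E'
from h import *
s=st()
for n in ["top","side","wrist"]:
    im=manip.snapshot(n); cv2.imwrite(f"pics/{n}22.png",im[:,:,::-1])
crop("pics/top22.png","pics/c22.png",235,100,360,200,6) 
crop("pics/side22.png","pics/c23.png",300,120,460,240,5) 
E
```

```text
t 41.38 tcp [ 0.4225 -0.0907  0.1317] x [-0.007  0.004 -1.   ] jawdir deg -86.2 F [0.4 0.6 0.1] gap 0.002 q [-0.47  0.45  2.   -0.    0.7   1.03]
```

View pics/c22.png

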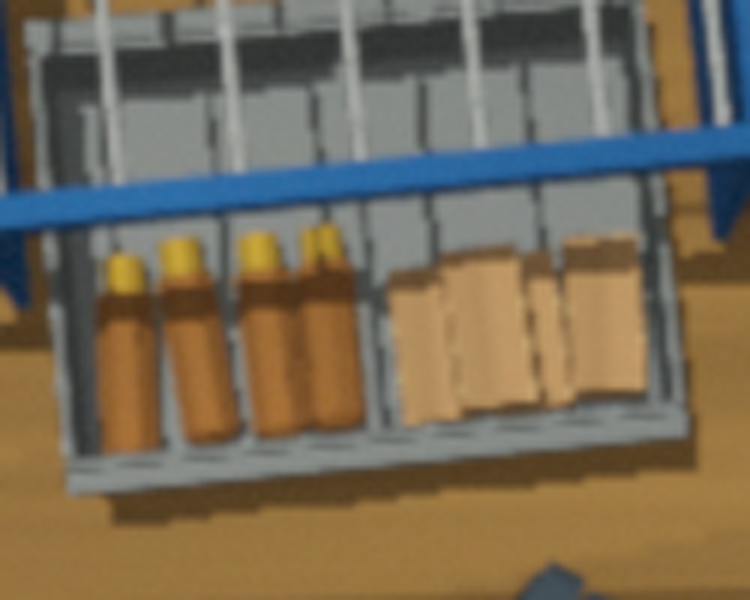

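View pics/c23.png

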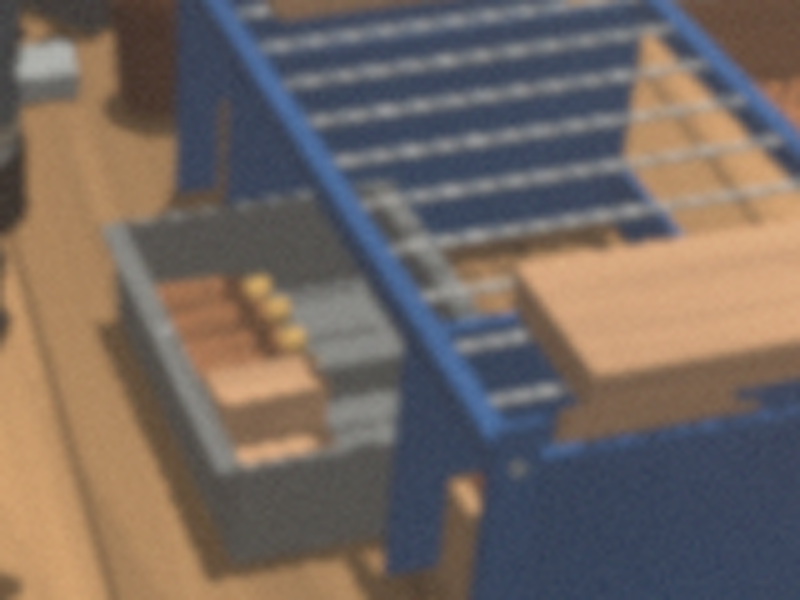

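View pics/top22.png

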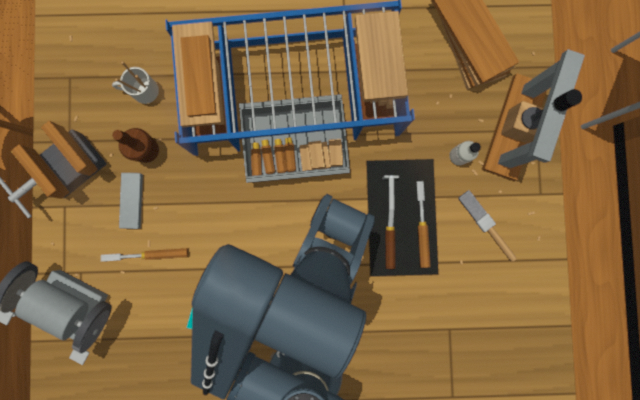

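>>> send_rows([
  [[0.5,0.02,0.02,0,0.18],[0,0.04,0.04,0,0.36],[0,0.06,0.07,0,0.54],[0,0.067,0.085,0,0.72],[0,0.067,0.085,0,0.9],[0,0.067,0.085,0,1.08],[0,0.067,0.085,0,1.26],[0,0.067,0.085,0,1.44]],
], grip_force=120)

```text
t: 42.52
tcp_pos: [0.4961, -0.0058, 0.1336]
tool_rot: [0.019, 0.706, -0.019, 0.708]
force: [-0.1, -0.0, -0.2]
finger_gap: 0.999
```

>>> send_rows([
  [[0,0,0,-0.02,0.13],[0,0,0,-0.05,0.133],[0,0,0,-0.08,0.133],[0,0,0,-0.08,0.133],[0,0,0,-0.08,0.133]],
])

```text
t: 43.15
tcp_pos: [0.4955, -0.0063, 0.0539]
tool_rot: [-0.026, 0.706, 0.026, 0.707]
force: [-0.1, -0.2, 0.1]
finger_gap: 1.001
```

```bash
python3 - <<'E'
from h import *
s=st(); print(b(s["tcp_pos"]))
for n in ["top","side"]:
    im=manip.snapshot(n); cv2.imwrite(f"pics/{n}24.png",im[:,:,::-1])
crop("pics/top24.png","pics/c24.png",160,100,440,300,2.8) 
crop("pics/side24.png","pics/c25.png",250,100,450,250,4) 
E
```

```text
t 43.15 tcp [ 0.4955 -0.0063  0.0539] x [ 0.002 -0.    -1.   ] jawdir deg 4.2 F [-0.1 -0.2  0.1] gap 1.001 q [-0.24  0.66  1.89  0.    0.59 -0.31]
(np.float64(-0.0665), np.float64(-0.0006))
```

View pics/c24.png

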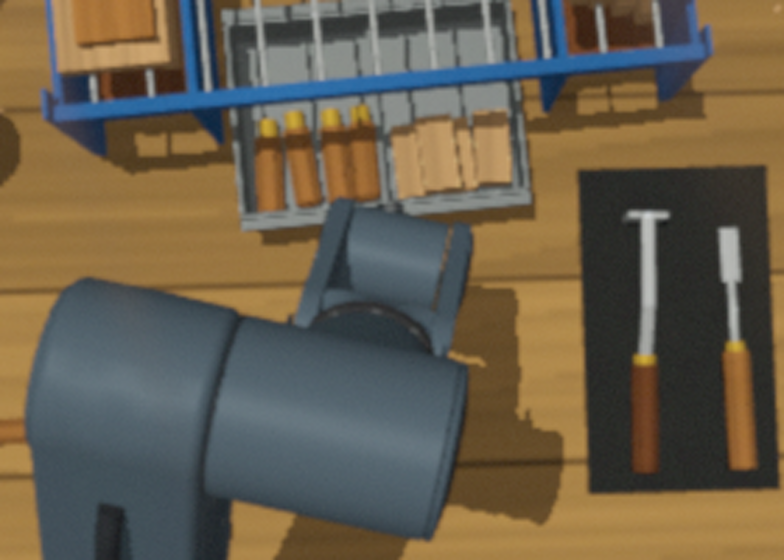

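View pics/c25.png

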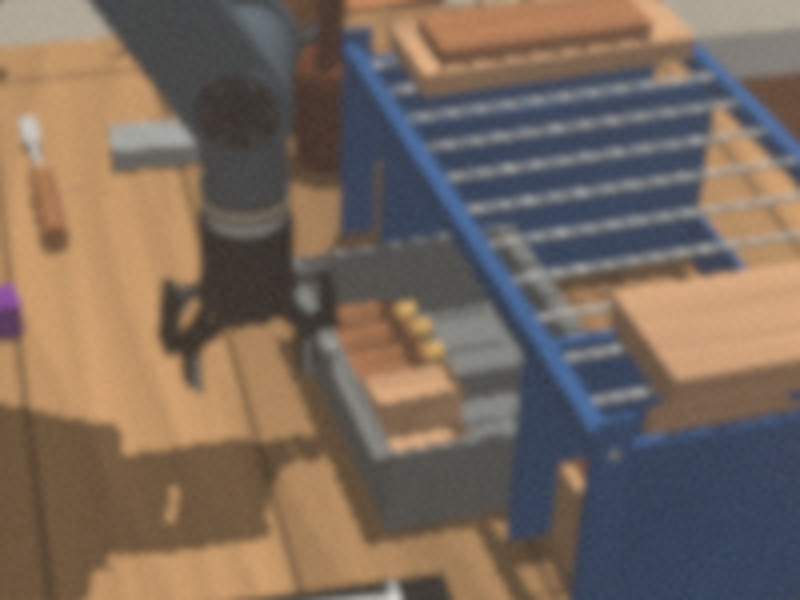

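```bash
python3 - <<'E'
from h import *
s=manip.sense(); t=s["tcp_pos"]
for d in (.057,.07,.08,-.057,-.08):
    print(d,[((w2p("side",t+d*xh+[0,0,h])[0]-[250,100])*4).round(0).tolist() for h in (0,.013,.04,.06,.08,.1,.12)])
crop("pics/side24.png","pics/c26.png",280,130,350,215,9) 
E
```

```text
0.057 [[314.0, 376.0], [314.0, 364.0], [314.0, 338.0], [314.0, 318.0], [314.0, 298.0], [314.0, 278.0], [314.0, 258.0]]
0.07 [[328.0, 374.0], [328.0, 361.0], [329.0, 336.0], [329.0, 316.0], [329.0, 296.0], [329.0, 276.0], [330.0, 256.0]]
0.08 [[340.0, 372.0], [340.0, 360.0], [340.0, 334.0], [340.0, 314.0], [341.0, 294.0], [341.0, 274.0], [342.0, 254.0]]
-0.057 [[182.0, 398.0], [181.0, 386.0], [180.0, 360.0], [179.0, 340.0], [178.0, 320.0], [177.0, 300.0], [176.0, 279.0]]
-0.08 [[155.0, 402.0], [154.0, 390.0], [152.0, 364.0], [151.0, 344.0], [150.0, 324.0], [149.0, 304.0], [148.0, 284.0]]
```

View pics/c26.png

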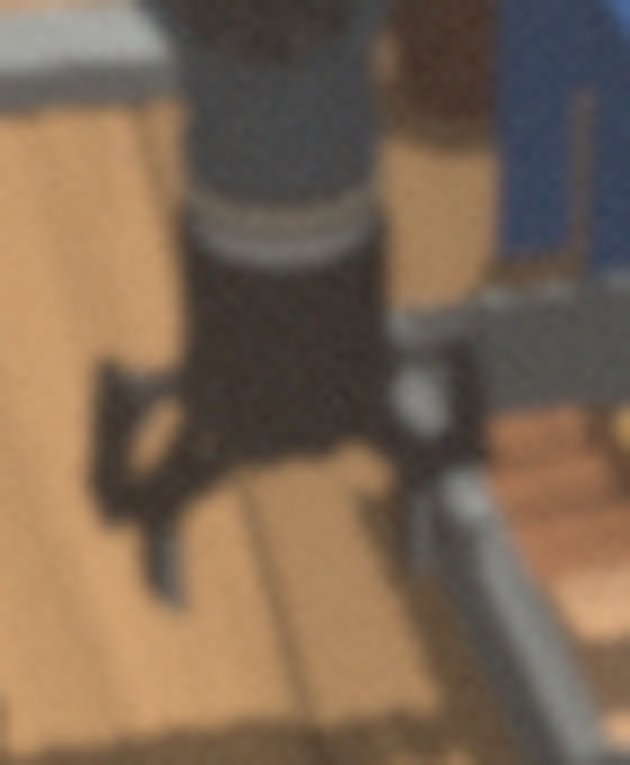

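>>> send_rows([
  [[0,0,0,-0.006,0],[0,0,0,-0.012,0],[0,0.003,0.0002,-0.012,0],[0,0.008,0.0005,-0.012,0],[0,0.015,0.001,-0.012,0],[0,0.023,0.0016,-0.012,0],[0,0.031,0.0022,-0.012,0],[0,0.031,0.0022,-0.012,0]],
])

```text
t: 44.25
tcp_pos: [0.5244, -0.0039, 0.0411]
tool_rot: [-0.025, 0.708, 0.026, 0.706]
force: [-2.4, 0.7, 0.0]
finger_gap: 0.997
```

```bash
python3 - <<'E'
from h import *
s=st(); print(b(s["tcp_pos"]))
for n in ["top","side"]:
    im=manip.snapshot(n); cv2.imwrite(f"pics/{n}25.png",im[:,:,::-1])
crop("pics/top25.png","pics/c27.png",220,60,380,180,5) 
crop("pics/side25.png","pics/c28.png",270,110,400,220,6) 
E
```

```text
t 44.25 tcp [ 0.5244 -0.0039  0.0411] x [-0.002  0.001 -1.   ] jawdir deg 4.2 F [-2.4  0.7  0. ] gap 0.997 q [-0.22  0.7   1.82 -0.    0.62 -0.29]
(np.float64(-0.0375), np.float64(-0.0003))
```

View pics/c27.png

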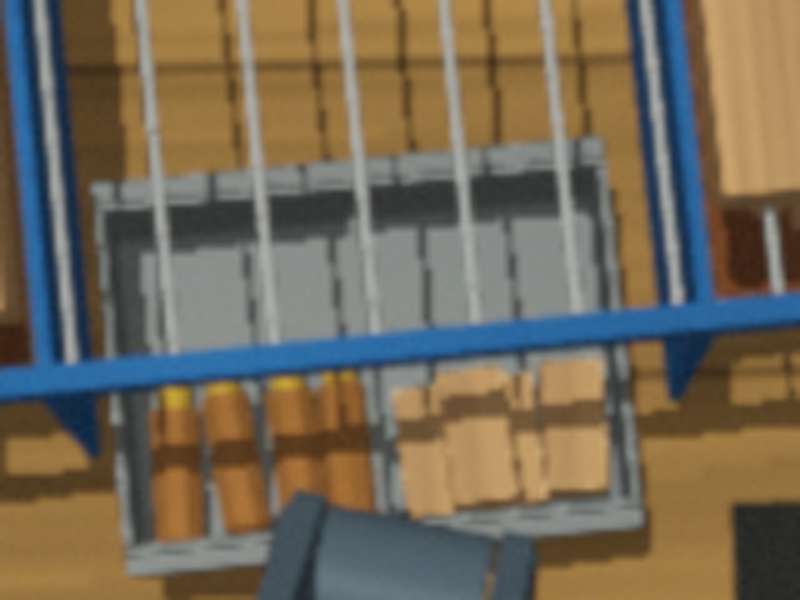

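View pics/c28.png

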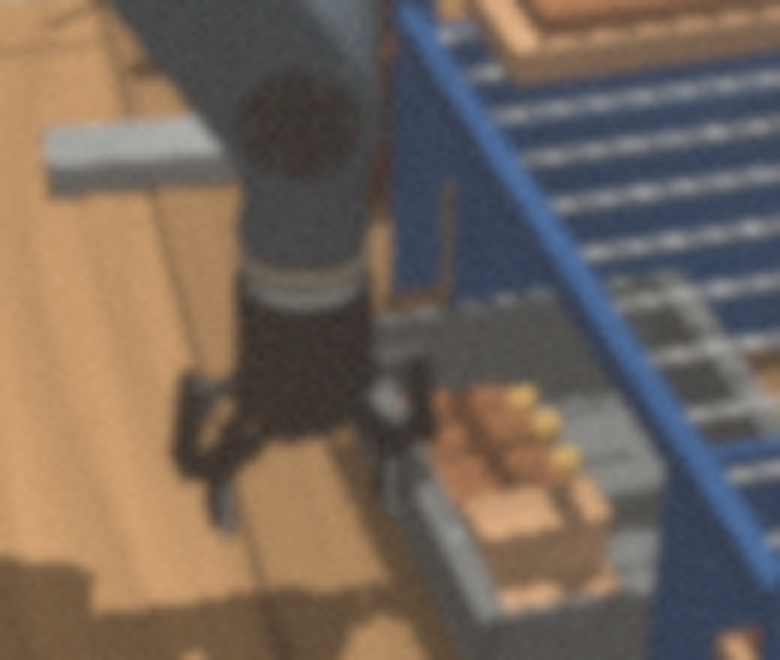

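```bash
cat >> h.py <<'E'
def lip(a,c,u0,v0,k):
    A=p2w("top",u0+a[0]/k,v0+a[1]/k,.08);B=p2w("top",u0+c[0]/k,v0+c[1]/k,.08);mm=(A+B)/2;d=A-B
    r=mm-np.array([.6645,0,.08]); print("lip mid",mm,"w",round(np.linalg.norm(d),4),"yaw",np.degrees(np.arctan2(-d[0],d[1])).round(2),"rack x,y",(r@xh).round(4),(r@yh).round(4))
E
python3 - <<'E'
from h import *
lip((106,646),(520,608),220,20,4)
lip((128,576),(643,527),220,60,5)
E
```

```text
lip mid [ 0.5618  -0.00125  0.08   ] w 0.2898 yaw 3.84 rack x,y -0.1025 0.0059
lip mid [0.58    0.00155 0.08   ] w 0.2886 yaw 4.05 rack x,y -0.0842 0.0074
```

>>> send_rows([
  [[0,0.006,0.0004,0,0],[0,0.014,0.001,0,0],[0,0.024,0.0017,0,0],[0,0.034,0.0024,0,0],[0,0.044,0.0031,0,0],[0,0.054,0.0038,0,0],[0,0.062,0.0043,0,0],[0,0.065,0.0045,0,0]],
])

```text
t: 45.35
tcp_pos: [0.5895, 0.0002, 0.041]
tool_rot: [-0.025, 0.707, 0.026, 0.706]
force: [-6.3, -0.9, 2.8]
finger_gap: 1.0
```

```bash
python3 - <<'E'
from h import *
s=st(); print(b(s["tcp_pos"]))
for n in ["top","side"]:
    im=manip.snapshot(n); cv2.imwrite(f"pics/{n}26.png",im[:,:,::-1])
crop("pics/top26.png","pics/c29.png",220,40,380,160,5) 
crop("pics/side26.png","pics/c30.png",270,110,400,220,6) 
E
```

```text
t 45.35 tcp [5.895e-01 2.000e-04 4.100e-02] x [-0.002  0.    -1.   ] jawdir deg 4.1 F [-6.3 -0.9  2.8] gap 1.0 q [-0.19  0.75  1.65 -0.    0.74 -0.26]
(np.float64(0.0277), np.float64(-0.0007))
```

View pics/c29.png

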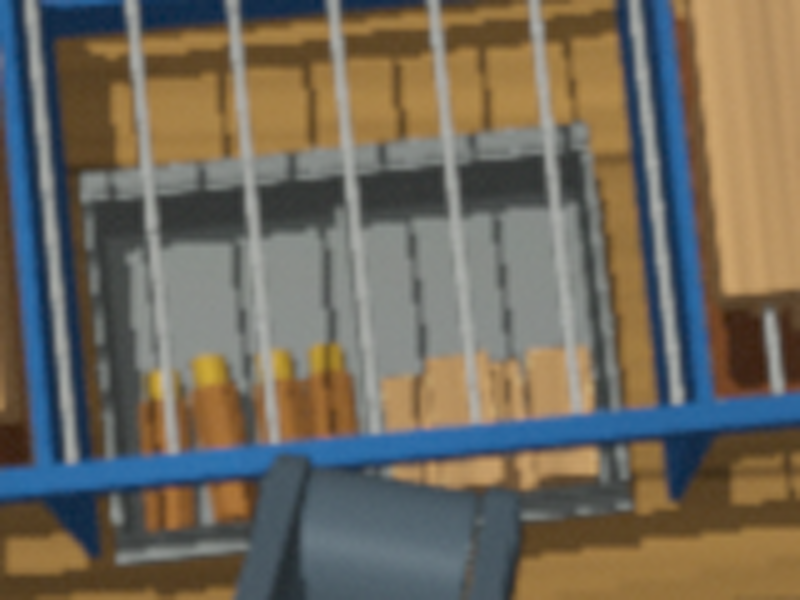

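View pics/c30.png

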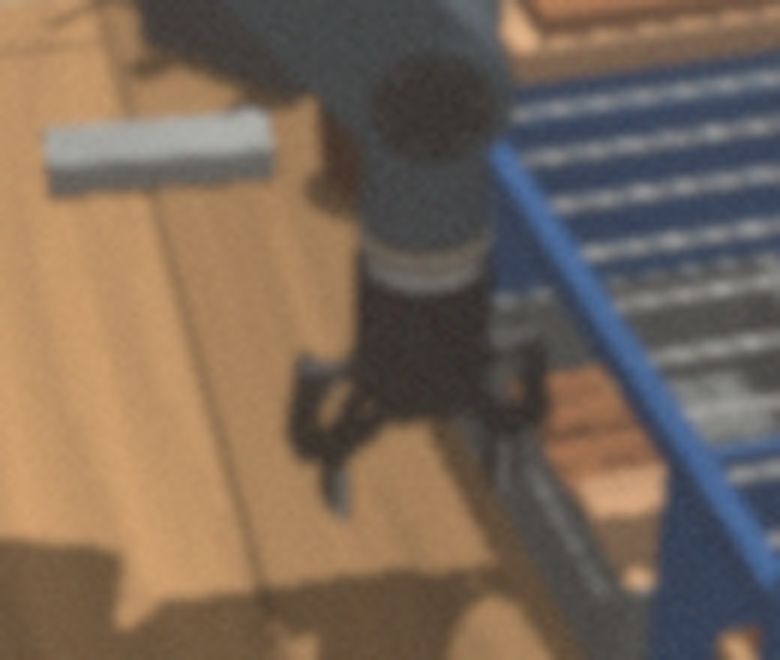

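```bash
python3 - <<'E'
from h import *
s=manip.sense(); r=s["tcp_pos"]-np.array([.6645,0,0]); print("tool rack",r@xh,r@yh)
lip((117,563),(632,510),220,40,5)
E
```

```text
tool rack -0.07449717565652188 0.005464870654316474
lip mid [0.64495 0.00605 0.08   ] w 0.2898 yaw 4.53 rack x,y -0.0191 0.0074
```

>>> send_rows([
  [[0,-0.004,0,0,0],[0,-0.004,0.007,0,0],[0,0,0.007,0,0],[0,0.006,0.0075,0,0],[0,0.012,0.008,0,0],[0,0.016,0.008,0,0],[0,0.018,0.008,0,0],[0,0.018,0.008,0,0]],
])

```text
t: 46.45
tcp_pos: [0.6061, 0.0086, 0.0412]
tool_rot: [-0.025, 0.708, 0.026, 0.705]
force: [-6.2, -0.4, 2.8]
finger_gap: 1.003
```

```bash
python3 - <<'E'
from h import *
s=st(); r=s["tcp_pos"]-np.array([.6645,0,0]); print("tool rack",r@xh,r@yh)
for n in ["top","side"]:
    im=manip.snapshot(n); cv2.imwrite(f"pics/{n}27.png",im[:,:,::-1])
crop("pics/top27.png","pics/c31.png",220,40,380,160,5) 
crop("pics/side27.png","pics/c32.png",290,90,420,200,6) 
E
```

```text
t 46.45 tcp [0.6061 0.0086 0.0412] x [-0.005  0.    -1.   ] jawdir deg 4.2 F [-6.2 -0.4  2.8] gap 1.003 q [-0.17  0.76  1.61 -0.    0.77 -0.24]
tool rack -0.05760739351669293 0.012691881431785788
```

View pics/c31.png

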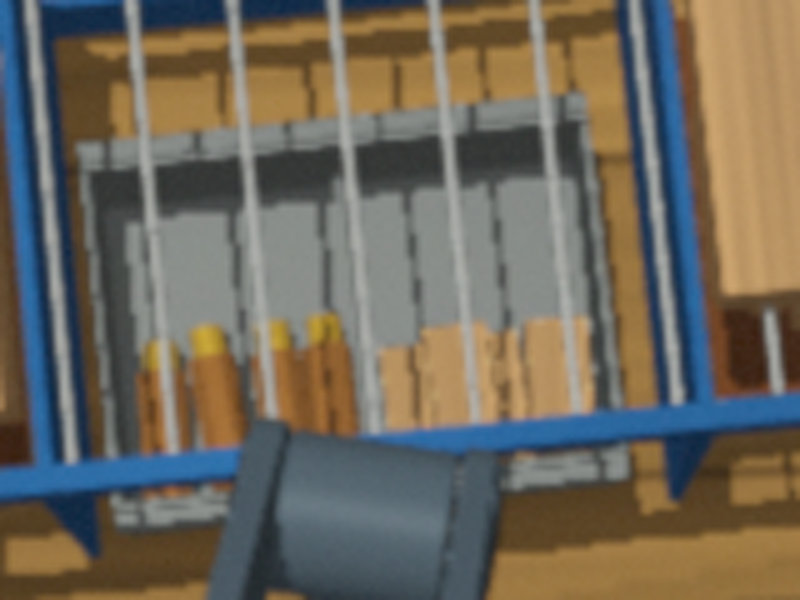

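View pics/c32.png

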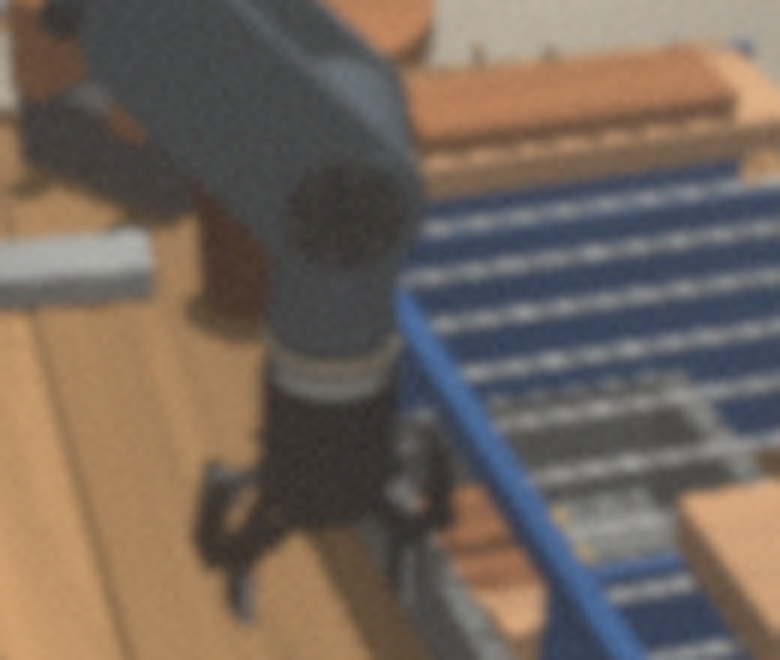

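>>> send_rows([
  [[0,0.004,0.0003,0,0],[0,0.008,0.0006,0,0],[0,0.01,0.0007,0,0],[0,0.01,0.0007,0,0],[0,0.01,0.0007,0,0]],
])

```text
t: 47.18
tcp_pos: [0.6163, 0.0093, 0.0411]
tool_rot: [-0.025, 0.708, 0.026, 0.705]
force: [-5.4, -0.6, 3.0]
finger_gap: 1.001
```

```bash
python3 - <<'E'
from h import *
lip((117,531),(629,481),220,40,5)
s=st(); r=s["tcp_pos"]-np.array([.6645,0,0]); print("tool rack",r@xh,r@yh)
for n in ["top","side"]:
    im=manip.snapshot(n); cv2.imwrite(f"pics/{n}28.png",im[:,:,::-1])
crop("pics/top28.png","pics/c33.png",220,40,380,160,5) 
E
```

```text
lip mid [0.6622 0.0065 0.08  ] w 0.2882 yaw 4.26 rack x,y -0.0018 0.0066
t 47.17 tcp [0.6163 0.0093 0.0411] x [-0.005  0.    -1.   ] jawdir deg 4.2 F [-5.4 -0.6  3. ] gap 1.001 q [-0.17  0.77  1.58 -0.    0.79 -0.24]
tool rack -0.047456154255169566 0.0126740620810753
```

View pics/c33.png

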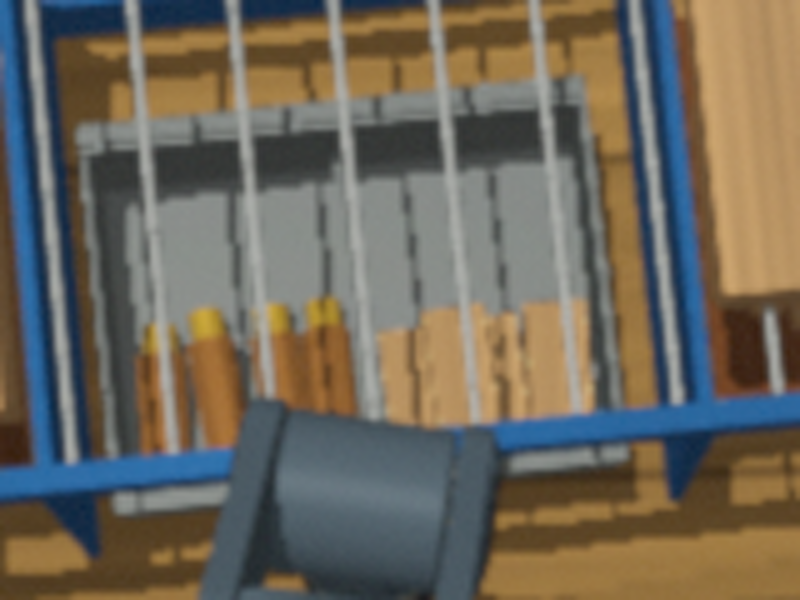

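>>> send_rows([
  [[0,-0.02,0,0,0],[0,-0.06,0,0.02,0],[0,-0.11,-0.03,0.08,0],[0,-0.16,-0.06,0.13,0],[0,-0.2,-0.1,0.18,0],[0,-0.22,-0.15,0.2,0],[0,-0.22,-0.2,0.2,0],[0,-0.22,-0.2,0.2,0]],
])

```text
t: 48.28
tcp_pos: [0.3992, -0.1953, 0.2435]
tool_rot: [-0.026, 0.705, 0.022, 0.708]
force: [-0.3, -0.3, 0.0]
finger_gap: 1.006
```

```bash
python3 - <<'E'
from h import *
s=st()
for n in ["top","side"]:
    im=manip.snapshot(n); cv2.imwrite(f"pics/{n}29.png",im[:,:,::-1])
crop("pics/top29.png","pics/c34.png",220,40,380,160,5) 
crop("pics/side29.png","pics/c35.png",320,90,480,210,5) 
E
```

```text
t 48.27 tcp [ 0.3992 -0.1953  0.2435] x [ 0.005 -0.005 -1.   ] jawdir deg 3.9 F [-0.3 -0.3  0. ] gap 1.006 q [-0.71  0.26  1.86 -0.    1.01 -0.78]
```

View pics/c34.png

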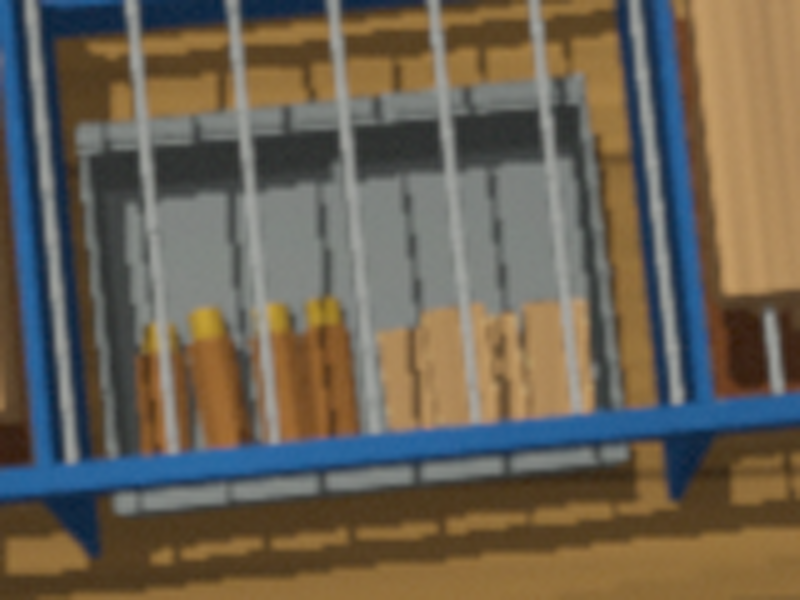

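View pics/c35.png

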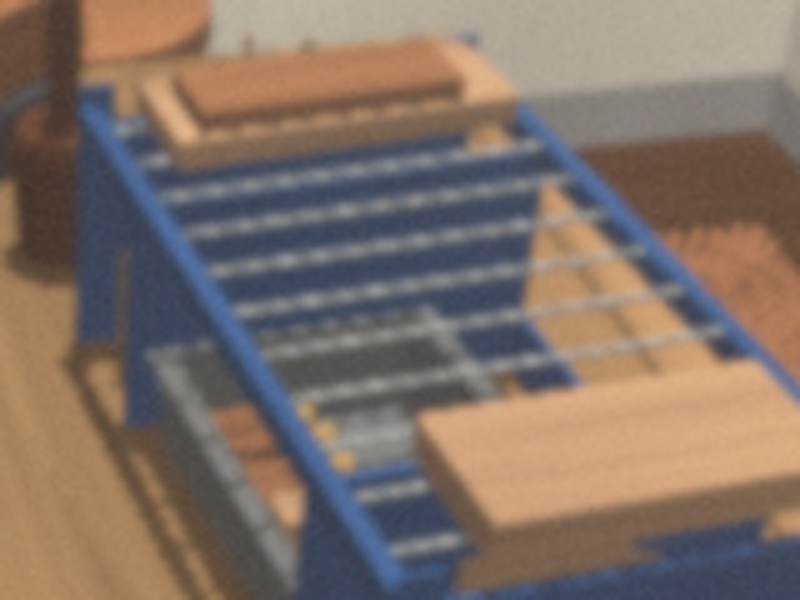

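View pics/top29.png

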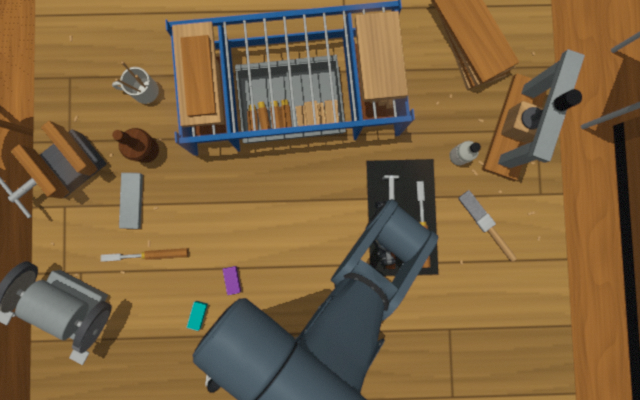

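```bash
python3 - <<'E'
from h import *
lip((117,514),(629,462),220,40,5)
f=lambda u,v,z: p2w("top",220+u/5,40+v/5,z)
def line(A,B,n):
    d=A-B; print(n,A,B,"yaw",np.degrees(np.arctan2(-d[0],d[1])).round(2),"x at y=.0065",(B[0]+d[0]*(.0065-B[1])/d[1]).round(4))
line(f(98,560,0),f(677,502,0),"feet")
line(f(0,502,.183),f(800,426,.183),"rail bottom z.183")
line(f(0,502,.205),f(800,426,.205),"rail bottom z.205")
crop("pics/top29.png","pics/c36.png",220,115,300,160,10)
crop("pics/top29.png","pics/c37.png",300,105,380,150,10)
E
```

```text
lip mid [0.6724 0.0063 0.08  ] w 0.2885 yaw 4.49 rack x,y 0.0083 0.0057
feet [0.6485 0.171  0.    ] [ 0.6749 -0.1721  0.    ] yaw 4.4 x at y=.0065 0.6612
rail bottom z.183 [0.6501 0.1986 0.183 ] [ 0.6802 -0.2187  0.183 ] yaw 4.13 x at y=.0065 0.664
rail bottom z.205 [0.646  0.1951 0.205 ] [ 0.6755 -0.2153  0.205 ] yaw 4.11 x at y=.0065 0.6596
```

View pics/c36.png

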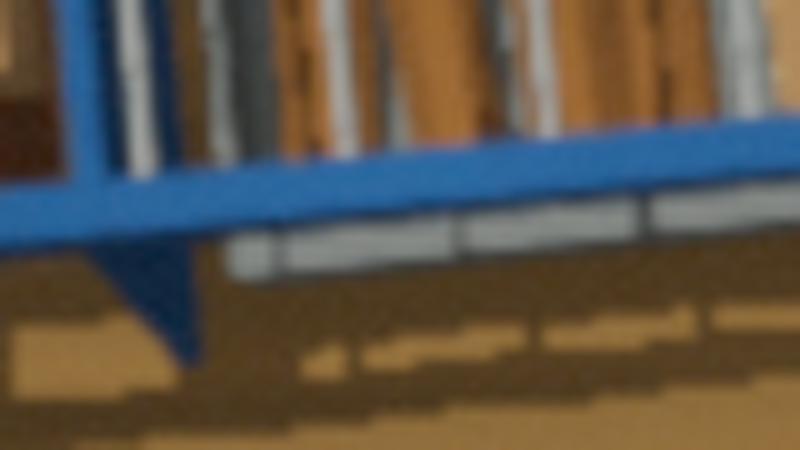

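View pics/c37.png

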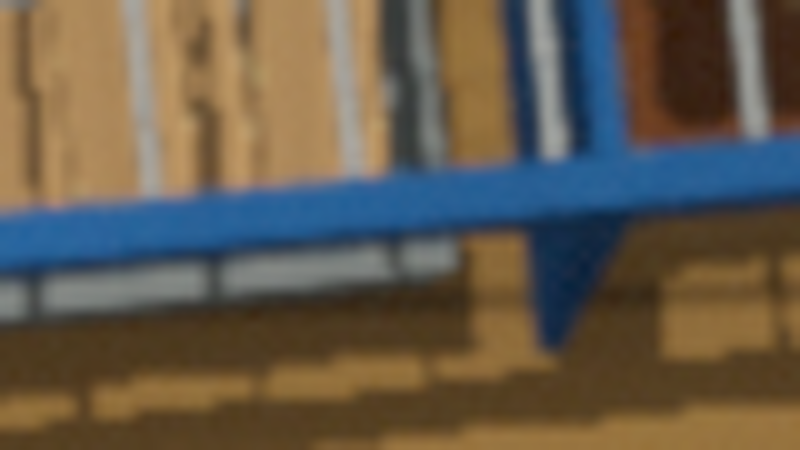

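```bash
python3 - <<'E'
from h import *
print(manip.sign_off())
E
```

```text
the job is handed in; nothing more can be done
None
```

The job is done and handed in at about 48 s of the 210 s allowed. The sign-off reports no verdict.

**What I did**
- **Pulling the box out:** I hooked the claw over the lip and drew the box out until its lip stood 103 mm clear of the rack, about half its length. The hook then went back on the mat.
- **Filling it:** All six loose parts were present. The three handles went into the left compartment with the kept handle, and the three blanks into the right one with the kept blank. The third blank lies on top of two others because three don't fit side by side. Its top should be about 3 mm below the rim, judging from the part heights.
- **Pushing it back:** I slid the box in by its lip with the open front finger.

**What the last checks showed**
- **Lip:** It is 8 to 11 mm inside the rack's front edge, and the box is square to the rack within about half a degree. My readings of the front edge differ by about 3 mm (x = 0.661 to 0.664), which is where that range comes from.
- **Bench:** No loose parts are left. The purple and turquoise pieces, gouges, mallet, stone, glue and brush were not touched.
- **Hook:** It lies on the mat. In the last top picture the arm partly covered it, but earlier pictures showed it whole.
- **Forces:** The highest reading I saw was about 8 N, when closing on parts at the bench and mat. The arm ended clear of everything.

I saw no sign that any part had been knocked aside. One blank did read about 6 mm apart between the top and wrist cameras, so I gripped it by the wrist reading.

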